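Pack the hearth of the top-hat kiln

TASK

Pack the round hearth of the kiln for a firing. First stand the low green dish on the round mark in the middle and the two tall kiln props, the buff and the pink one, squarely on the two rectangular marks either side of it; then bridge the props with the pale kiln shelf, lengthwise, level and centred over the dish; and last stand the tall blue cup upright in the middle of that shelf. Either prop may go on either mark; do not drop the dish or the cup, and do not disturb the cone pack that already stands on the hearth.

Things in the scene. Friction and masses are not known exactly. Their poses are not given: they have to be found in the camera images.
- hearth: Kiln hearth: fixed round refractory floor with a white kiln-washed top in a steel tray, standing on the brown work board (board top 9 mm above the bench). 268 mm across the tray, 256 mm across the floor (the four small lugs on the tray's side reach 149 mm from the centre), 45 mm high. Origin at the centre of its underside, so its top surface is at z = +45 mm in its own frame; z up. Its x axis runs along the row of three marks, rectangular, round, rectangular.
- mark_a: One of the two rectangular red-brown bare patches on the hearth's top where a prop stands, 32 x 60 mm, flush with the surface. Origin at its centre on the hearth's top; x along its short side (roughly along the row of marks), y along its long side, z up. It lies 64 to 78 mm from the hearth's centre on the -x side of the hearth.
- mark_b: The other rectangular red-brown patch, same as mark_a, 64 to 78 mm from the hearth's centre on the +x side of the hearth.
- spot: Round red-brown patch, 42 mm across, flush with the hearth's top, midway between the rectangular marks: where the dish stands and over which the shelf is centred. Origin at its centre on the hearth's top.
- cones: Cone pack already standing on the hearth, on its -y side, about 90 mm from the row of marks: a grey-brown clay strip 48 x 18 x 12 mm with three slender upright pastel cones, about 60 mm high in all. Loose; leave it where it is. Origin under the centre of the strip, x along the strip, z up.
- prop_a: Tall kiln prop, buff (yellowish) block 32 (x) x 60 (y) x 55 (z, height) mm, about 0.2 kg, standing on the board. Origin at the centre of its underside, z up. It goes upright on a rectangular mark with its 60 mm side along the mark's long side. (A dark grey prop of 36 mm height on the board is not wanted.)
- prop_b: Tall kiln prop like prop_a in every size, but pink.
- dish: Low glazed green dish, round and open at the top, 30 mm high, 58 mm across the rim, narrowing to 42 mm at the foot, wall 4 mm, about 0.09 kg. Origin at the centre of its underside, z up.
- shelf: Half kiln shelf: flat pale slab with a white-washed top lying flat on the board, 190 (x) x 60 (y) x 12 (z) mm, about 0.27 kg. Origin at the centre of its underside, x along its length, z up. Bridging the props, its underside is 55 mm above the hearth's top.
- cup: Tall glazed blue cup without a handle, open at the top, 65 mm high, 56 mm across the rim, 52 mm at 12 mm height, 44 mm at the foot, wall 4 mm, about 0.13 kg. Origin at the centre of its underside, z up. On the shelf its foot is 67 mm above the hearth's top.
There are look-alikes about, which are no part of the job. Of the things like the dish, leave any that is red; of the rest the larger one is meant.

How it is judged:
On the way, in this order (a step that is already met when the one before it is completed fails the run):
1. the dish and both props stand in their places on the hearth (horizontal distance between dish and spot below 0.012 m and z of dish in the frame of hearth between 0.04 and 0.05 m and angle between each of dish, prop_a, prop_b's own z axis and vertical below 0.08 rad and ((horizontal distance between prop_a and mark_a below 0.012 m and angle between the y axis of prop_a and the y axis of mark_a, either way round below 0.2 rad and horizontal distance between prop_b and mark_b below 0.012 m and angle between the y axis of prop_b and the y axis of mark_b, either way round below 0.2 rad) or (horizontal distance between prop_a and mark_b below 0.012 m and angle between the y axis of prop_a and the y axis of mark_b, either way round below 0.2 rad and horizontal distance between prop_b and mark_a below 0.012 m and angle between the y axis of prop_b and the y axis of mark_a, either way round below 0.2 rad)) and z of prop_a in the frame of hearth between 0.04 and 0.05 m and z of prop_b in the frame of hearth between 0.04 and 0.05 m), for 0.2 s.
2. the shelf lies on the props, centred over the dish (all of step 1 and horizontal distance between shelf and spot below 0.015 m and angle between the x axis of shelf and the x axis of hearth, either way round below 0.15 rad and z of shelf in the frame of hearth between 0.095 and 0.105 m and angle between shelf's own z axis and vertical below 0.06 rad), for 0.2 s.
3. the cup stands on the middle of the shelf (horizontal distance between shelf and spot below 0.015 m and angle between the x axis of shelf and the x axis of hearth, either way round below 0.15 rad and z of shelf in the frame of hearth between 0.095 and 0.105 m and angle between shelf's own z axis and vertical below 0.06 rad and horizontal distance between cup and shelf below 0.012 m and z of cup in the frame of hearth between 0.107 and 0.117 m and angle between cup's own z axis and vertical below 0.08 rad), for 0.2 s.
At the end, for the whole second after the job is handed in: Dish and the two props (0.2 rad) upright within 12 mm of their marks' centres; shelf level on the props, within 15 mm of the round mark and 0.15 rad of the row; cup upright within 12 mm of the shelf's centre; heights to 5 mm; cone pack left alone; all released, at rest (all of step 1 and all of step 3 and linear speed of each of dish, prop_a, prop_b, shelf, cup below 0.02 m/s); the robot touches nothing.
It fails at once if the dish or the cup is dropped (falls free of the fingers faster than 0.7 m/s, a fall of about 25 mm) ((linear speed of dish above 0.7 m/s and contact force between the fingers and dish below 0.01 N) or (linear speed of cup above 0.7 m/s and contact force between the fingers and cup below 0.01 N)).
It fails at once if the cone pack is shifted by more than 15 mm or tipped over (distance of cones from where it was at the start of the episode above 0.015 m or angle between cones's own z axis and vertical above 0.35 rad).
It also fails if it takes over 134 s, if anything falls off the work surface, if the arm or the gripper's body presses on something with over 40 N, if the wrist force passes 120 N, or if a joint passes its speed limit or range.

ROBOT

A 7-joint arm with a two-finger parallel gripper is mounted at the origin on the work surface. World frame = base frame: x ahead of the robot, y to its left, z up, the work surface at z = 0. Lengths are in m, angles in rad, forces in N, time in s.
With the tool pointing down it reaches from about 0.425 to 0.925 m from the base axis. Payload 6.8 kg.
Tool frame: the origin (TCP) lies midway between the tips of the shut fingers; the grasp point (between the pads) lies 19 mm behind it; x points along the fingers, z is the direction in which the jaws open and shut, and the axes are right-handed (so a half turn about x gives the same grasp; the last joint's range is limited). The gripper opens to 85 mm and grips with 20 to 120 N. Pads are 22 mm wide; open, the fingers measure 114 mm over their backs; the gripper's body (76 mm by 85 mm) begins 54 mm behind the grasp point. The pads swing forward as they close: fully open they stand 13 mm farther back than shut.
Start: joints at [-1.336, 0.477, 0.022, 1.555, -0.011, 1.109, -0.083], TCP at [0.227, 0.636, 0.231] pointing down, gripper open.
Joint ranges: [-2.96, 2.96], [-0.34, 2.1], [-1.41, 1.46], [0.24, 2.44], [-1.37, 4.51], [0.17, 1.92], [-2.96, 2.96]. Speed limits (rad/s): [2.39, 2.39, 3.14, 3.14, 3.14, 3.14, 3.14].

INTERFACE

Orientations are given as a unit quaternion [w, x, y, z].
In Python, from station import bot gives the robot as it stands. The module is installed in compiled form; this text tells all that it offers.
- The arm moves only by the shell command python3 -m jog 'ROWS' [FORCE]. ROWS is text: rows parted by semicolons, each of 7 numbers parted by spaces: the shift along the tool's x, y, z in mm, then the turn, a rotation vector about the tool's x, y, z in units of 6 degrees (1.0 is 6 degrees), then the finger opening in mm, from 0 to 85.4. A call has 1 to 5 rows; each row shifts and turns the commanded pose from where the row before left it, along the tool's axes as they then stand; what a row does not reach is not made up. A row lasts 1/10 s, in which the tool goes at most 50 mm and 8.59 degrees, less where a joint would pass 70% of its speed; a pose out of reach is approached as far as the arm can. A call with a gripper value outside its range is refused whole. The fingers move at their own pace and stop on an object; FORCE is the grip in N (left out, the last holds). Time passes only in rows, so rows that do not move let the fingers close. It gives the time, the measured TCP pose, the force and the opening at its end, in the units of the state.
- bot.get_obs(): the state, without advancing time (a new reading comes with each control period).
- bot.read_camera(name): name is "scene" or "top" or "wrist"; returns (picture, depth): 420x560x3 uint8, red, green, blue; 420x560 float32, m along the optical axis (not along the pixel's ray), 0 where there is no reading.
- bot.calibration(name): a dict with "fx", "fy", "cx", "cy" (pixels), "T" (4x4, takes a point from camera to world coordinates). Camera axes: x right, y up, looking along -z (the intrinsics and any distortion apply to the point x, -y, -z); pixel columns grow to the right and rows downward; lengths in m; the calibration is good to about 2 mm. The wrist camera is an equidistant fisheye: a pixel r from the principal point sees the ray r / f radians off the axis. A picture is of the moment at which its call begins: read the wrist's pose just before it. calibration takes no time and is no camera call; for the wrist camera it gives the pose at the moment of the call.
- bot.hand_in(): hands the job in, once; it reports no verdict.
The state is a dict: "t": time; "q": joint angles; "joint_vel": joint speeds; "joint_torque": joint torques, N m; "eef_pos": TCP position; "tool_rot": TCP orientation; "contact_force": force on the tool from outside, world axes, zero at the start; "torque": the same for the moment, N m; "gripper_width": opening from 0.0 (shut) to 1.0 (fully open).
Only numpy, scipy, OpenCV 4.12 (cv2) and the standard library are available. Lean on these libraries where they do the work, as an engineer would, in place of code of your own. Each camera call takes 0.05 s, during which the arm holds its last target.

## Working session

There is one attempt and no reset: what is moved stays moved. The work goes in short steps, Python scripts to look and compute and a shell command to move; the robot and the scene stay as the last step left them, time stands still between calls to the robot, and variables do not carry over. Pictures are saved under pics/ and viewed, and the job is handed in when it is done.

```bash
ls; mkdir -p pics; python3 - <<'E'
from station import bot
import cv2,json
o=bot.get_obs();print(o)
for n in ["scene","top","wrist"]:
    c=bot.calibration(n);print(n,c)
    p,d=bot.read_camera(n)
    cv2.imwrite(f"pics/{n}0.png",p[:,:,::-1])
    import numpy as np;np.save(f"pics/{n}0d.npy",d)
E
```

```text
pics
{'t': 0.0, 'q': array([-1.33611747,  0.47779492,  0.02230942,  1.5564788 , -0.01149689,
        1.1092926 , -0.0831198 ]), 'joint_vel': array([-0.00042766,  0.00023305, -0.00057189, -0.0003487 ,  0.0009735 ,
       -0.00197984, -0.00058699]), 'joint_torque': array([ 1.36510835e-04, -5.96457875e+01,  1.60839289e+00, -2.81195909e+01,
        1.25771662e-02,  9.23598156e-03,  1.15206439e-05]), 'eef_pos': array([0.22666604, 0.63516152, 0.23031706]), 'tool_rot': array([ 0.57743742, -0.4078187 ,  0.57845027,  0.40699535]), 'contact_force': array([-0.44805291,  0.74011655, -0.1516988 ]), 'torque': array([-0.01668038,  0.00684711,  0.06058482]), 'gripper_width': 0.999929364357876}
scene {'fx': 420.29829949305855, 'fy': 420.29829949305855, 'cx': 287.35605712915725, 'cy': 213.04107557691003, 'T': array([[-0.79561758, -0.46555343,  0.3876244 ,  0.77926712],
       [ 0.6057183 , -0.60088916,  0.5215722 ,  0.41085916],
       [-0.00990043,  0.6497632 ,  0.76007221,  0.74607973],
       [ 0.        ,  0.        ,  0.        ,  1.        ]])}
top {'fx': 394.0198226614751, 'fy': 394.0198226614751, 'cx': 281.153182935515, 'cy': 204.91007118367997, 'T': array([[ 1.68671542e-03,  9.75368274e-01, -2.20576257e-01,
         2.41146219e-01],
       [-9.99997673e-01,  1.94176136e-03,  9.39452563e-04,
        -8.18471962e-02],
       [ 1.34461868e-03,  2.20574159e-01,  9.75369280e-01,
         9.21397144e-01],
       [ 0.00000000e+00,  0.00000000e+00,  0.00000000e+00,
         1.00000000e+00]])}
wrist {'fx': 325.19226210127806, 'fy': 325.19226210127806, 'cx': 276.308389124387, 'cy': 211.21504682239174, 'T': array([[ 0.33537144, -0.89058096, -0.30723207,  0.14699286],
       [ 0.94208478,  0.31651446,  0.1108822 ,  0.66390438],
       [-0.00150618, -0.32662538,  0.94515268,  0.37279266],
       [ 0.        ,  0.        ,  0.        ,  1.        ]])}
```

View pics/scene0.png

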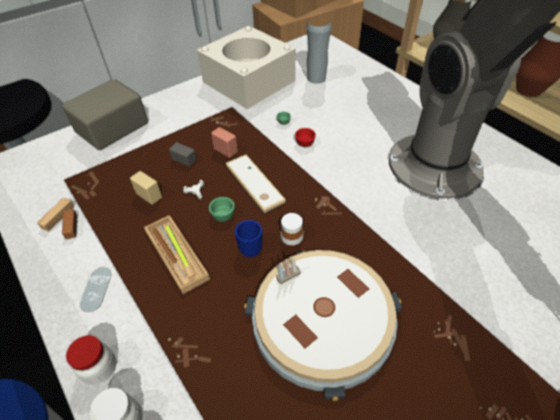

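View pics/top0.png

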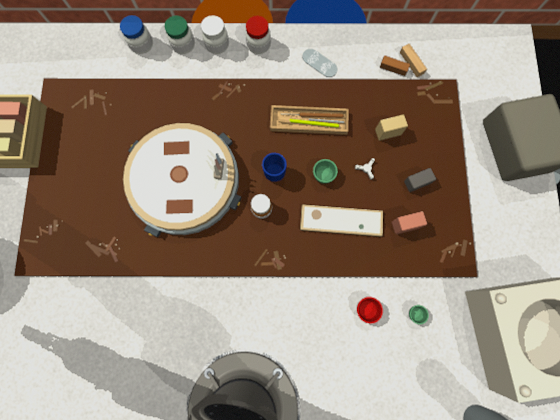

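View pics/wrist0.png

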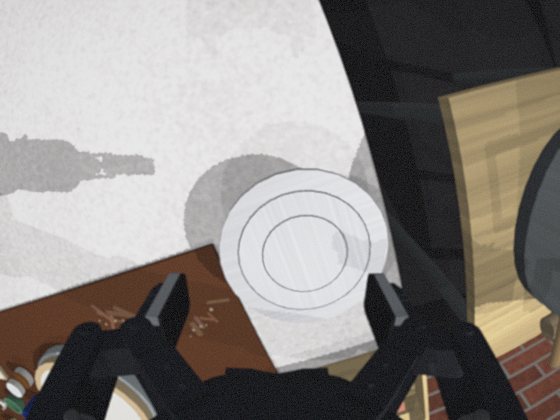

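Top view shows: dish candidates are large green (325,171), small green (418,314) and red (370,310). Prop candidates are buff (393,127), pink (410,222) and dark grey (422,180). The shelf is at (342,220), the cup at (273,166), the hearth at (179,175) and the cones at (218,167). By the description I choose the large green dish on the board, the buff and pink props, the pale shelf and the blue cup; the pencil tray, jars and white stilt are not wanted.

```bash
cat > h.py <<'E'
import numpy as np,cv2
from station import bot
def rays(cal,uv,fish=False):
    uv=np.atleast_2d(np.asarray(uv,float))
    x=(uv[:,0]-cal['cx'])/cal['fx'];y=(uv[:,1]-cal['cy'])/cal['fy']
    if fish:
        r=np.hypot(x,y);s=np.where(r>1e-9,np.sin(r)/np.maximum(r,1e-9),1)
        d=np.c_[x*s,-y*s,-np.cos(r)]
    else: d=np.c_[x,-y,-np.ones_like(x)]
    T=cal['T'];return T[:3,3],d@T[:3,:3].T
def onplane(cal,uv,z,fish=False):
    o,d=rays(cal,uv,fish);t=(z-o[2])/d[:,2];return o+d*t[:,None]
def depthpts(cal,depth,fish=False):
    h,w=depth.shape;v,u=np.mgrid[:h,:w]
    o,d=rays(cal,np.c_[u.ravel(),v.ravel()],fish)
    dz=-(d@cal['T'][:3,2]); P=o+d*(depth.ravel()/dz)[:,None]
    P[depth.ravel()<=0]=np.nan
    return P.reshape(h,w,3)
def tri(l1,l2):
    (o1,d1),(o2,d2)=l1,l2
    d1=d1[0];d2=d2[0];A=np.c_[d1,-d2];s=np.linalg.lstsq(A,o2-o1,rcond=None)[0]
    p,q=o1+d1*s[0],o2+d2*s[1];return (p+q)/2,np.linalg.norm(p-q)
E
python3 - <<'E'
from h import *
M={}
for n in ["top","scene"]:
    c=bot.calibration(n);d=np.load(f"pics/{n}0d.npy");P=depthpts(c,d);im=cv2.imread(f"pics/{n}0.png")
    hsv=cv2.cvtColor(im,cv2.COLOR_BGR2HSV)
    seeds=dict(top=dict(pa=(393,122),pb=(410,220),dish=(325,171),shelf=(345,220),cup=(273,166),grey=(422,178),hearth=(140,180),ma=(176,148),mb=(179,206),spot=(179,173),cone=(218,167),board=(300,250)),
      scene=dict(pa=(145,180),pb=(224,135),dish=(221,208),shelf=(255,180),cup=(249,230),grey=(182,150),hearth=(330,340),ma=(300,331),mb=(353,283),spot=(324,307),cone=(288,270),board=(200,360)))[n]
    for k,(u,v) in seeds.items():
        print(n,k,im[v,u],hsv[v,u],np.round(P[v,u]*1000,1))
E
```

```text
top pa [133 196 222] [ 21 102 222] [ 635.7 -345.1   62. ]
top pb [107 137 209] [  9 124 209] [ 401.3 -367.6   64.6]
top dish [118 168 101] [ 68 102 168] [ 530.5 -188.2   13.4]
top shelf [216 224 224] [ 30   9 224] [ 409.2 -231.2   20.6]
top cup [79 32 11] [111 219  79] [542.9 -62.9  13.4]
top grey [ 97 106 110] [ 21  30 110] [ 504.7 -409.9   42.5]
top hearth [223 225 224] [ 45   2 225] [495.2 240.6  53.6]
top ma [ 63  90 138] [ 11 139 138] [572.5 162.5  55. ]
top mb [ 61  89 139] [ 11 143 139] [434.1 147.4  54.9]
top spot [ 90 123 170] [ 12 120 170] [511.3 151.6  56.4]
top cone [ 81  91 114] [  9  74 114] [519.4  59.5  76.1]
top board [32 56 92] [ 12 166  92] [ 340.6 -126.5    8.8]
scene pa [149 204 225] [ 22  86 225] [ 629.4 -338.6   62.8]
scene pb [116 141 209] [  8 113 209] [ 399.9 -365.3   62.6]
scene dish [114 156  99] [ 68  93 156] [ 517.2 -200.5   11. ]
scene shelf [232 237 237] [ 30   5 237] [ 407.6 -219.3   20.9]
scene cup [100  33  15] [114 217 100] [515.  -82.2  45.3]
scene grey [ 96 102 107] [ 16  26 107] [ 504.  -403.8   41.8]
scene hearth [231 236 237] [ 25   6 237] [541.2 208.5  50.6]
scene ma [ 64  83 133] [  8 132 133] [573.1 165.2  54.1]
scene mb [ 63  85 132] [ 10 133 132] [433.5 150.6  53.7]
scene spot [ 98 127 173] [ 12 111 173] [510.  155.7  54.8]
scene cone [129 141 175] [  8  67 175] [524.1  66.8  81.7]
scene board [ 51  73 103] [ 13 129 103] [734.7  83.3   8.3]
```

```bash
python3 - <<'E'
import cv2
im=cv2.imread("pics/top0.png");a=cv2.resize(im[90:260,100:450],None,fx=2.28,fy=2.28,interpolation=cv2.INTER_CUBIC);cv2.imwrite("pics/topcrop.png",a)
E
```

```text
(no output)
```

View pics/topcrop.png

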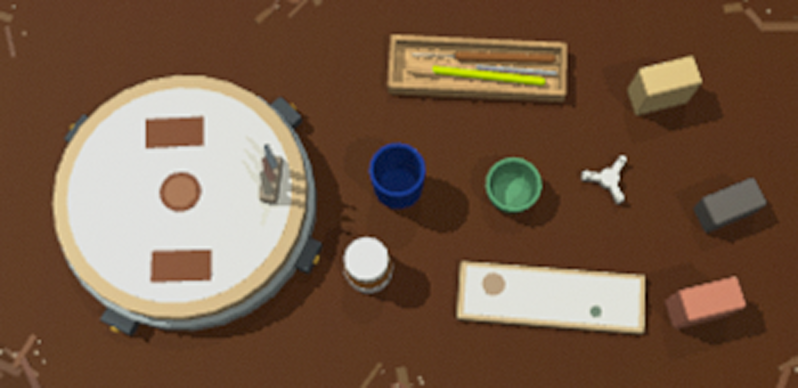

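The crop confirms the choices: large green bowl at crop (514,184), buff prop (668,83), pink prop (708,300), dark grey prop (730,205) left out.

```bash
cat > meas.py <<'E'
from h import *
def comp(mask,seed,r=25):
    n,l,s,c=cv2.connectedComponentsWithStats(mask.astype(np.uint8))
    best=None
    for i in range(1,n):
        if s[i,4]<30: continue
        dd=np.hypot(*(c[i]-seed))
        if dd<r and (best is None or s[i,4]>s[best,4]): best=i
    return l==best if best else None
def rect(cal,m,z,fish=False):
    cs,_=cv2.findContours(m.astype(np.uint8),cv2.RETR_EXTERNAL,cv2.CHAIN_APPROX_NONE)
    c=max(cs,key=cv2.contourArea)[:,0,:]
    p=onplane(cal,c,z,fish)[:,:2]*1000
    (cx,cy),(w,h),a=cv2.minAreaRect(p.astype(np.float32))
    if w<h: w,h,a=h,w,a+90
    return np.round([cx,cy,w,h,(a+90)%180-90],1)
E
python3 - <<'E'
from meas import *
S=dict(top=dict(pa=(393,127),pb=(410,222),shelf=(342,220),ma=(176,148),mb=(179,206),spot=(179,173)),
 scene=dict(pa=(145,185),pb=(224,140),shelf=(255,180),ma=(300,331),mb=(353,283),spot=(324,307)))
for n in ["top","scene"]:
    c=bot.calibration(n);P=depthpts(c,np.load(f"pics/{n}0d.npy"));im=cv2.imread(f"pics/{n}0.png")
    H,Sa,V=[x.astype(int) for x in cv2.split(cv2.cvtColor(im,cv2.COLOR_BGR2HSV))]
    z=P[...,2]
    def rep(k,m,zz):
        zm=np.nanmedian(z[cv2.erode(m.astype(np.uint8),np.ones((3,3)))>0]);print(n,k,"z",round(zm*1000,1),rect(c,m,zz or zm), m.sum())
    rep("pa",comp((abs(H-21)<6)&(Sa>60)&(V>185)&(z>.045),S[n]['pa']),None)
    rep("pb",comp((H<14)&(Sa>80)&(V>170)&(z>.045),S[n]['pb']),None)
    rep("shelf",comp((z>.0145)&(z<.04),S[n]['shelf'],15),None)
    for k in ['ma','mb','spot']: rep(k,comp((H<18)&(Sa>85)&(V<185)&(z>.045),S[n][k],12),None)
    for k,hh,s in [("dish",(55,80),(325,171) if n=="top" else (221,208)),("cup",(105,125),(273,166) if n=="top" else (249,238))]:
        m=comp((H>hh[0])&(H<hh[1])&(Sa>70),s,25); ys,xs=np.nonzero(m)
        zz=np.nanpercentile(z[m],97)
        # rim points: near top
        rm=m&(z>zz-.006);p=P[rm]
        cc,r=cv2.minEnclosingCircle((p[:,:2]*1000).astype(np.float32))
        print(n,k,"zrim",zz*1000,"c",np.round(cc,1),"r",round(r,1),m.sum(), rect(c,m,zz))
    m=comp((z>.045)&(z<.12)&(V>150)&(Sa<60),(179,175) if n=="top" else (325,310),30)
E
```

```text
top pa z 64.3 [ 633.2 -345.9   57.    28.8  -75.1] 279
top pb z 63.9 [ 400.4 -372.5   57.4   28.9  -75.9] 340
top shelf z 21.1 [ 410.3 -223.2  188.9   60.8   85.5] 2082
top ma z 54.7 [573.7 162.7  56.   29.6 -86.8] 296
top mb z 54.6 [434.3 147.9  56.3  27.7 -89.9] 324
top spot z 54.5 [510.7 153.2  39.2  36.  -89.9] 225
top dish zrim 40.360147748996546 c [ 524.7 -186. ] r 28.3 454 [ 5.233e+02 -1.851e+02  5.630e+01  5.620e+01  1.000e-01]
top cup zrim 74.89784544131905 c [528.3 -66.2] r 27.9 552 [ 5.215e+02 -6.640e+01  6.380e+01  5.420e+01  1.000e-01]
scene pa z 62.5 [ 633.5 -342.4   58.4   30.4  -75.7] 236
scene pb z 62.4 [ 400.4 -369.4   57.8   30.9  -76.7] 172
scene shelf z 19.2 [ 411.1 -218.   193.5   61.3   85.6] 1401
scene ma z 53.0 [572.7 164.   56.3  28.3 -86.9] 492
scene mb z 53.1 [433.1 148.8  55.6  27.6 -87.8] 372
scene spot z 53.2 [509.2 154.9  36.5  36.3 -39.6] 306
scene dish zrim 37.90130909930696 c [ 523.  -181.5] r 29.9 473 [ 527.6 -177.4   70.1   54.1   57.5]
scene cup zrim 73.31598509930274 c [528.  -62.9] r 28.7 810 [538.1 -48.3  91.3  53.2  55.1]
```

```bash
cat > plan.py <<'E'
# usage: plan.py x y z jawdeg  (mm, TCP target) -> total shift/turn in tool axes/units
from h import *
from scipy.spatial.transform import Rotation as R
import sys
def plan(x,y,z,jaw):
    o=bot.get_obs();q=o['tool_rot'];r=R.from_quat([q[1],q[2],q[3],q[0]])
    m=r.as_matrix();p=o['eef_pos']*1000
    yaw=np.degrees(np.arctan2(m[1,2],m[0,2]))
    best=None
    for j in (jaw,jaw+180):
        zz=np.array([np.cos(np.radians(j)),np.sin(np.radians(j)),0]);xx=np.array([0,0,-1.]);t=np.c_[xx,np.cross(zz,xx),zz]
        rv=(r.inv()*R.from_matrix(t)).as_rotvec(degrees=True)/6
        if best is None or np.linalg.norm(rv)<np.linalg.norm(best[0]): best=(rv,t)
    d=np.array([x,y,z])-p
    print("t",round(o['t'],2),"pos",p.round(1),"jawyaw",round(yaw,1),"q7",round(o['q'][6],2),"q1",round(o['q'][0],2),"w",round(o['gripper_width']*85.4,1))
    print("turn units (tool xyz)",best[0].round(2),"shift now-axes",(m.T@d).round(1),"shift after turn",(best[1].T@d).round(1))
if __name__=="__main__": plan(*map(float,sys.argv[1:5]))
E
python3 plan.py 524 -184 150 90;python3 plan.py 500 150 230 90
```

```text
t 0.15 pos [226.7 635.3 230.6] jawyaw 70.4 q7 -0.08 q1 -1.34 w 85.2
turn units (tool xyz) [-3.27 -0.01 -0.  ] shift now-axes [  81.5 -555.4 -671.6] shift after turn [  80.6 -297.3 -819.3]
t 0.15 pos [226.7 635.3 230.6] jawyaw 70.4 q7 -0.08 q1 -1.34 w 85.2
turn units (tool xyz) [-3.27 -0.01 -0.  ] shift now-axes [   1.1 -420.5 -365.2] shift after turn [   0.6 -273.3 -485.3]
```

```bash
python3 -m jog '0 0 0 -1.1 0 0 70; 0 0 0 -1.1 0 0 70; 0 0 0 -1.07 0 0 70; 0 -24 -43 0 0 0 70; 0 -24 -43 0 0 0 70'; python3 -m jog '0 -24 -43 0 0 0 70;0 -24 -43 0 0 0 70;0 -24 -43 0 0 0 70;0 -24 -43 0 0 0 70;0 -24 -43 0 0 0 70'; python3 plan.py 500 150 230 90
```

```text
t: 0.65
eef_pos: [0.2741, 0.5493, 0.2305]
tool_rot: [0.499, -0.501, 0.5, 0.501]
contact_force: [0.4, -0.4, 0.7]
gripper_width: 0.819
t: 1.15
eef_pos: [0.3954, 0.3327, 0.2313]
tool_rot: [0.5, -0.5, 0.5, 0.5]
contact_force: [1.1, 0.0, 1.0]
gripper_width: 0.813
t 1.15 pos [395.4 332.7 231.3] jawyaw 90.0 q7 0.76 q1 -0.87 w 69.5
turn units (tool xyz) [-0.  0. -0.] shift now-axes [   1.3 -104.7 -182.6] shift after turn [   1.3 -104.6 -182.7]
```

```bash
python3 -m jog '0 -26 -42 0 0 0 70;0 -26 -42 0 0 0 70;0 -26 -42 0 0 0 70;0 -26 -42 0 0 0 70;0 0 0 0 0 0 70'; python3 - <<'E'
from h import *
c=bot.calibration("wrist");p,d=bot.read_camera("wrist");o=bot.get_obs();print(o['eef_pos'],c['T'][:3,3])
np.save("pics/w1d.npy",d);np.save("pics/w1T.npy",c['T']);cv2.imwrite("pics/w1.png",p[:,:,::-1])
E
```

```text
t: 1.65
eef_pos: [0.5019, 0.1589, 0.2315]
tool_rot: [0.503, -0.498, 0.503, 0.496]
contact_force: [-0.1, -0.5, 0.7]
gripper_width: 0.82
[0.50013076 0.16277624 0.23122615] [0.41694854 0.16052191 0.37368161]
```

View pics/w1.png

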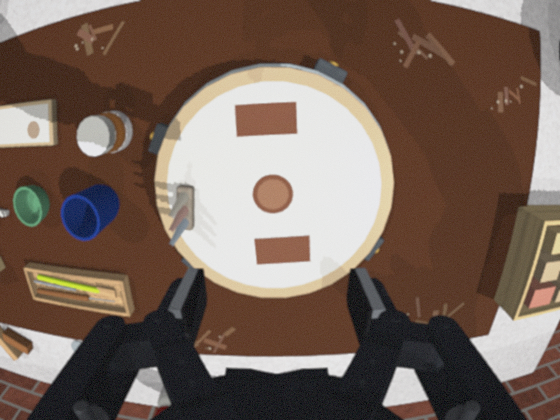

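The picture shows the round mark at (272,194), rectangular marks at (266,119) and (283,250), the cones at (184,210), and the cup and dish at left.

```bash
cat > marks.py <<'E'
import sys
from meas import *
nm=sys.argv[1]
c=bot.calibration("wrist");c['T']=np.load(f"pics/{nm}T.npy");im=cv2.imread(f"pics/{nm}.png");P=depthpts(c,np.load(f"pics/{nm}d.npy"),True)
H,S,V=[x.astype(int) for x in cv2.split(cv2.cvtColor(im,cv2.COLOR_BGR2HSV))]
m=((H<18)&(S>85)&(V<190))&(P[...,2]>.045)&(P[...,2]<.062)
n,l,s,ct=cv2.connectedComponentsWithStats(m.astype(np.uint8))
for i in range(1,n):
    if 350<s[i,4]<6000:
        mm=l==i;z=np.nanmedian(P[...,2][mm]);print(ct[i].round(),s[i,4],"z",round(z*1000,1),rect(c,mm,.054,True),onplane(c,ct[i],.054,True)[0]*1000)
E
python3 marks.py w1
```

```text
[266. 119.] 1771 z 54.6 [432.8 149.1  57.7  29.8 -87.9] [432.76003437 149.2542452   54.        ]
[272. 193.] 1109 z 54.8 [509.1 154.2  39.   37.3  89.4] [508.78944931 154.575235    54.        ]
[282. 249.] 1259 z 54.6 [572.7 164.3  57.4  29.2 -86.7] [572.23350379 164.43394062  54.        ]
```

```bash
python3 -m jog '0 -3 -44 0 0 0 80;0 -3 -44 0 0 0 80;0 -3 -44 0 0 0 80;0 -3 -44 0 0 0 80;0 -3 -44 0 0 0 80'; python3 -m jog '10 -3 -42 0 0 0 80;10 -3 -42 0 0 0 80;10 -3 -42 0 0 0 80;0 0 0 0 0 0 80;0 0 0 0 0 0 80';  python3 - <<'E'
from h import *
c=bot.calibration("wrist");p,d=bot.read_camera("wrist");o=bot.get_obs();print(o['eef_pos'],c['T'][:3,3])
np.save("pics/w2d.npy",d);np.save("pics/w2T.npy",c['T']);cv2.imwrite("pics/w2.png",p[:,:,::-1])
E
```

```text
t: 2.2
eef_pos: [0.5134, -0.0532, 0.2313]
tool_rot: [0.5, -0.5, 0.499, 0.501]
contact_force: [1.0, -0.0, -0.1]
gripper_width: 0.939
t: 2.7
eef_pos: [0.5224, -0.1787, 0.2007]
tool_rot: [0.5, -0.499, 0.5, 0.5]
contact_force: [0.2, 0.8, 0.1]
gripper_width: 0.939
[ 0.52278982 -0.17748612  0.20096185] [ 0.43789163 -0.17857033  0.34320636]
```

View pics/w2.png

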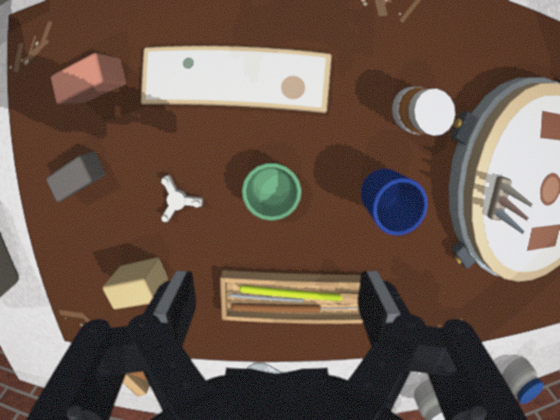

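The wrist view shows everything wanted: dish (271,191), cup rim (398,206), shelf (235,80), pink prop (88,78), buff (135,284), grey (76,177).

```bash
cat > objs.py <<'E'
import sys
from meas import *
nm=sys.argv[1]
c=bot.calibration("wrist");c['T']=np.load(f"pics/{nm}T.npy");im=cv2.imread(f"pics/{nm}.png");P=depthpts(c,np.load(f"pics/{nm}d.npy"),True)
H,S,V=[x.astype(int) for x in cv2.split(cv2.cvtColor(im,cv2.COLOR_BGR2HSV))];z=P[...,2]
def big(m):
    m=cv2.morphologyEx(m.astype(np.uint8),cv2.MORPH_OPEN,np.ones((3,3)))
    n,l,s,ct=cv2.connectedComponentsWithStats(m)
    i=1+np.argmax(s[1:,4]);return l==i
def rr(k,m):
    m=big(m);zm=np.nanmedian(z[m]);print(k,"z",round(zm*1000,1),rect(c,m,zm,True),m.sum())
def circ(k,m):
    m=big(m);zt=np.nanpercentile(z[m],97)
    p=P[m&(z>zt-.005)][:,:2]*1000
    A=np.c_[2*p,np.ones(len(p))]
    cc,r=cv2.minEnclosingCircle(p.astype(np.float32));print(k,"rim z",round(zt*1000,1),"c",np.round(cc,1),"r",round(r,1),"mask",rect(c,m,zt,True)[:4])
near=(abs(P[...,0]-.5)<.22)&(P[...,1]>-.47)&(P[...,1]<.02)
for k,f in dict(dish=lambda:circ("dish",(H>55)&(H<85)&(S>70)&near&(z>.01)),cup=lambda:circ("cup",(H>104)&(H<128)&(S>120)&near),
  shelf=lambda:rr("shelf",(z>.0145)&(z<.03)&(S<110)&(V>130)&near&(P[...,0]<.46)),
  pa=lambda:rr("pa",(abs(H-21)<7)&(S>60)&(z>.055)&(z<.07)&near),pb=lambda:rr("pb",(H<14)&(S>80)&(z>.055)&(z<.07)&near)).items():
    try:f()
    except Exception as e:print(k,"-",e)
E
python3 objs.py w2; python3 plan.py 524 -184 80 90
```

```text
dish rim z 39.5 c [ 522.9 -183.8] r 28.6 mask [ 522.4 -183.6   56.5   54.6]
cup rim z 74.3 c [526.  -64.8] r 28.0 mask [520.  -69.6  70.7  54.2]
shelf z 20.9 [ 409.1 -221.4  189.2   60.    85.6] 10867
pa z 63.6 [ 629.4 -342.2   64.2   34.6  -74.7] 1202
pb z 63.5 [ 400.3 -368.6   62.3   33.5  -75.7] 1672
t 2.75 pos [ 522.8 -177.5  201. ] jawyaw 90.1 q7 1.92 q1 -0.08 w 79.9
turn units (tool xyz) [ 0.01  0.01 -0.01] shift now-axes [121.   -1.3  -6.7] shift after turn [121.   -1.2  -6.5]
```

```bash
python3 -m jog '40 0 -6.5 0 0 0 80;40 0 0 0 0 0 80;40 0 0 0 0 0 80;35 0 0 0 0 0 80;0 0 0 0 0 0 80'; python3 plan.py 523 -184 12 90
```

```text
t: 3.25
eef_pos: [0.52, -0.182, 0.0426]
tool_rot: [0.498, -0.498, 0.5, 0.504]
contact_force: [-0.6, 0.3, -0.3]
gripper_width: 0.941
t 3.25 pos [ 520.  -182.    42.6] jawyaw 90.2 q7 2.03 q1 0.0 w 80.3
turn units (tool xyz) [ 0.03  0.03 -0.07] shift now-axes [30.5 -3.3 -2.2] shift after turn [30.6 -3.  -2. ]
```

```bash
python3 -m jog '20 -1 0 0 0 0 80;10 0 0 0 0 0 80;0 0 0 0 0 0 40;0 0 0 0 0 0 40; 0 0 0 0 0 0 40' 40;python3 plan.py 523 -184 12 90; python3 -m jog '0 0 0 0 0 0 40;0 0 0 0 0 0 40; 0 0 0 0 0 0 40' ;python3 plan.py 523 -184 12 90
```

```text
t: 3.75
eef_pos: [0.5244, -0.1854, 0.0179]
tool_rot: [0.501, -0.5, 0.499, 0.5]
contact_force: [-1.7, 1.5, 5.2]
gripper_width: 0.643
t 3.75 pos [ 524.4 -185.4   17.9] jawyaw 90.0 q7 2.05 q1 0.02 w 54.9
turn units (tool xyz) [-0.    0.    0.02] shift now-axes [5.9 1.4 1.4] shift after turn [5.9 1.4 1.4]
t: 4.05
eef_pos: [0.5243, -0.1854, 0.0179]
tool_rot: [0.501, -0.5, 0.499, 0.5]
contact_force: [-2.4, 2.1, 6.6]
gripper_width: 0.637
t 4.05 pos [ 524.3 -185.4   17.9] jawyaw 90.0 q7 2.05 q1 0.02 w 54.4
turn units (tool xyz) [0.   0.01 0.02] shift now-axes [5.9 1.3 1.4] shift after turn [5.9 1.3 1.4]
```

```bash
python3 -m jog '-10 0 0 0 0 0 40;-20 0 0 0 0 0 40; -20 0 0 0 0 0 40;0 0 0 0 0 0 40;0 0 0 0 0 0 40' ;  python3 - <<'E'
from h import *
c=bot.calibration("wrist");p,d=bot.read_camera("wrist")
np.save("pics/w3d.npy",d);np.save("pics/w3T.npy",c['T']);cv2.imwrite("pics/w3.png",p[:,:,::-1])
p,d=bot.read_camera("scene");cv2.imwrite("pics/s3.png",cv2.resize(p[120:330,120:400,::-1],None,fx=2.5,fy=2.5))
E
```

```text
t: 4.55
eef_pos: [0.524, -0.186, 0.0671]
tool_rot: [0.5, -0.5, 0.5, 0.499]
contact_force: [-0.1, -0.3, -1.5]
gripper_width: 0.641
```

View pics/w3.png

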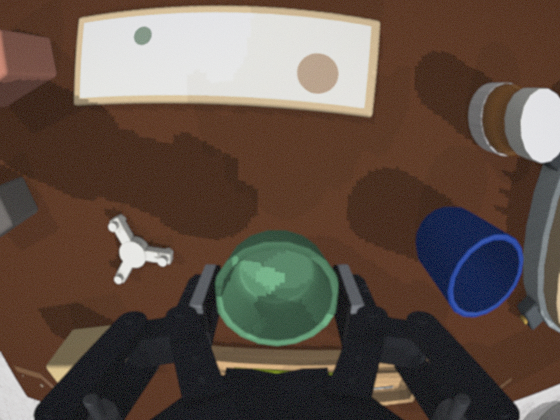

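View pics/s3.png

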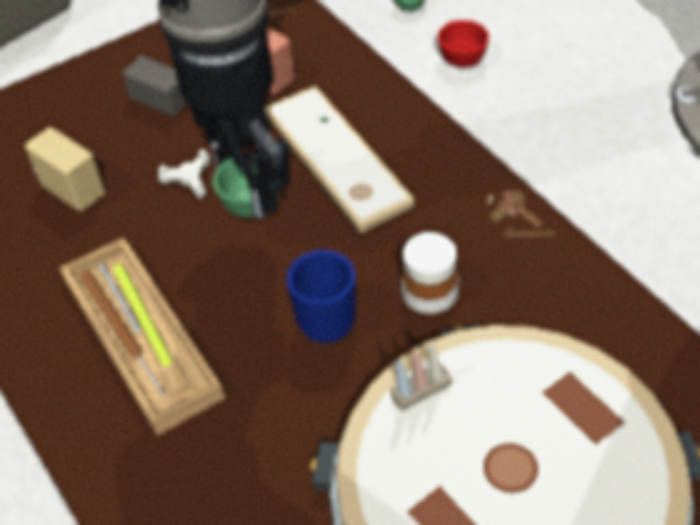

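The dish hangs between the pads (rim around (277,288) in the wrist picture). I'll check its tilt and rim height in the grip.

```bash
cat > tilt.py <<'E'
import sys
from meas import *
def run(nm,lo,hi,up):
    c=bot.calibration("wrist");c['T']=np.load(f"pics/{nm}T.npy");im=cv2.imread(f"pics/{nm}.png");P=depthpts(c,np.load(f"pics/{nm}d.npy"),True)
    H,S,V=[x.astype(int) for x in cv2.split(cv2.cvtColor(im,cv2.COLOR_BGR2HSV))]
    m=(H>lo)&(H<hi)&(S>70)&np.isfinite(P[...,2]);p=P[m]
    tcp=bot.get_obs()['eef_pos'];p=p[np.hypot(*(p[:,:2]-tcp[:2]).T)<.05]
    zt=np.percentile(p[:,2],97);c0=p[p[:,2]>zt-.008][:,:2];(cx,cy),r=cv2.minEnclosingCircle((c0*1000).astype(np.float32))
    a=np.arctan2(p[:,1]-cy/1000,p[:,0]-cx/1000);b=((a+np.pi)/(2*np.pi)*24).astype(int)
    q=np.array([p[b==i][np.argsort(p[b==i][:,2])[-3]] for i in range(24) if (b==i).sum()>15])
    A=np.c_[q[:,:2]-q[:,:2].mean(0),np.ones(len(q))];s=np.linalg.lstsq(A,q[:,2],rcond=None)[0]
    print("tcp",tcp*1000,"rim c",round(cx,1),round(cy,1),"r",round(r,1),"rim z",s[2]*1000,"slope x,y rad",s[:2].round(3),"n",len(q),"res",(q[:,2]-A@s).std())
run(sys.argv[1],int(sys.argv[2]),int(sys.argv[3]),0)
E
python3 tilt.py w3 55 85; python3 plan.py 509 154.5 200 96
```

```text
tcp [ 523.10749561 -185.65871581   65.89016538] rim c 523.3 -186.1 r 49.2 rim z 122.6211792607618 slope x,y rad [-1.83 -0.06] n 24 res 0.011869325136069113
t 4.65 pos [ 523.1 -185.7   65.9] jawyaw 90.0 q7 2.02 q1 -0.01 w 54.2
turn units (tool xyz) [-1.    0.   -0.01] shift now-axes [-134.    14.3  340.2] shift after turn [-134.1  -21.5  339.8]
```

```bash
sed -i 's/m=(H>lo)&(H<hi)&(S>70)&np.isfinite(P\[...,2\]);p=P\[m\]/m=(H>lo)\&(H<hi)\&(S>80)\&(V>50)\&np.isfinite(P[...,2]);m=cv2.morphologyEx(m.astype(np.uint8),cv2.MORPH_OPEN,np.ones((3,3)));n_,l_,s_,_=cv2.connectedComponentsWithStats(m);m=l_==1+np.argmax(s_[1:,4]);p=P[m]/' tilt.py; python3 tilt.py w3 55 85
```

```text
tcp [ 523.10749561 -185.65871581   65.89016538] rim c 522.9 -185.8 r 29.2 rim z 88.87170470761093 slope x,y rad [-0.004  0.001] n 24 res 0.00014713848974144317
```

```bash
python3 -m jog '-40 0 0 0 0 0 40;-40 0 10 0 0 0 40; -20 2 40 0 0 0 40;0 2 40 0 0 0 40;0 2 40 0 0 0 40' ; python3 -m jog '0 2 42 0 0 0 40;0 2 42 0 0 0 40; 0 2 42 0 0 0 40;0 1 42 0 0 0 40;0 1 42 0 0 0 40' ;python3 -m jog '0 0 0 0 0 0 40;0 0 0 0 0 0 40'; python3 plan.py 509.2 154.5 70 90
```

```text
t: 5.15
eef_pos: [0.5174, -0.0546, 0.1664]
tool_rot: [0.5, -0.5, 0.5, 0.5]
contact_force: [1.0, 1.0, -1.1]
gripper_width: 0.637
t: 5.65
eef_pos: [0.5088, 0.1556, 0.1654]
tool_rot: [0.5, -0.5, 0.501, 0.5]
contact_force: [-0.3, -0.7, -1.2]
gripper_width: 0.638
t: 5.85
eef_pos: [0.5089, 0.155, 0.1653]
tool_rot: [0.499, -0.5, 0.5, 0.501]
contact_force: [-0.7, -1.1, -0.8]
gripper_width: 0.641
t 5.85 pos [508.9 155.  165.3] jawyaw 90.1 q7 1.26 q1 -0.62 w 54.7
turn units (tool xyz) [ 0.02 -0.01 -0.02] shift now-axes [95.3 -0.4 -0.4] shift after turn [95.3 -0.3 -0.5]
```

```bash
python3 -m jog '35 0 0 0 0 0 40;35 0 0 0 0 0 40; 20 0 0 0 0 0 40;7 0 0 0 0 0 40;0 0 0 0 0 0 40' ; python3 -m jog '2 0 0 0 0 0 40;2 0 0 0 0 0 40; 0 0 0 0 0 0 40'
```

```text
t: 6.35
eef_pos: [0.5092, 0.1525, 0.0685]
tool_rot: [0.5, -0.499, 0.501, 0.5]
contact_force: [0.3, -0.3, -0.5]
gripper_width: 0.642
t: 6.65
eef_pos: [0.5102, 0.1543, 0.066]
tool_rot: [0.501, -0.5, 0.5, 0.5]
contact_force: [-0.6, -0.1, -1.3]
gripper_width: 0.638
```

```bash
python3 -m jog '2 0 0 0 0 0 40;0 0 0 0 0 0 40; 0 0 0 0 0 0 40';python3 -m jog '2 0 0 0 0 0 40;0 0 0 0 0 0 40; 0 0 0 0 0 0 40'
```

```text
t: 6.95
eef_pos: [0.5097, 0.1542, 0.0634]
tool_rot: [0.5, -0.5, 0.5, 0.5]
contact_force: [-1.0, -0.3, -1.1]
gripper_width: 0.641
t: 7.25
eef_pos: [0.5099, 0.1542, 0.0628]
tool_rot: [0.5, -0.5, 0.5, 0.5]
contact_force: [-5.3, -2.1, 16.2]
gripper_width: 0.64
```

Contact at 62.8, so release and rise.

```bash
python3 -m jog '-1 0 0 0 0 0 62;0 0 0 0 0 0 68; 0 0 0 0 0 0 76;0 0 0 0 0 0 80;-20 0 0 0 0 0 80' ; python3 -m jog '-40 0 0 0 0 0 80;-40 0 0 0 0 0 80;-40 0 0 0 0 0 80;-20 0 0 0 0 0 80;0 0 0 0 0 0 80'; python3 - <<'E'
from h import *
c=bot.calibration("wrist");p,d=bot.read_camera("wrist")
np.save("pics/w4d.npy",d);np.save("pics/w4T.npy",c['T']);cv2.imwrite("pics/w4.png",p[:,:,::-1])
E
python3 tilt.py w4 55 85
```

```text
t: 7.75
eef_pos: [0.5078, 0.1535, 0.0804]
tool_rot: [0.498, -0.499, 0.502, 0.501]
contact_force: [-0.3, 0.0, 0.6]
gripper_width: 0.936
t: 8.25
eef_pos: [0.5116, 0.1548, 0.2255]
tool_rot: [0.502, -0.501, 0.498, 0.499]
contact_force: [0.6, 0.4, -0.1]
gripper_width: 0.935
tcp [510.42120957 154.43778327 223.45384236] rim c 508.4 154.7 r 27.6 rim z 84.43315662822883 slope x,y rad [-0.001 -0.006] n 24 res 0.00024644754414192006
```

View pics/w4.png

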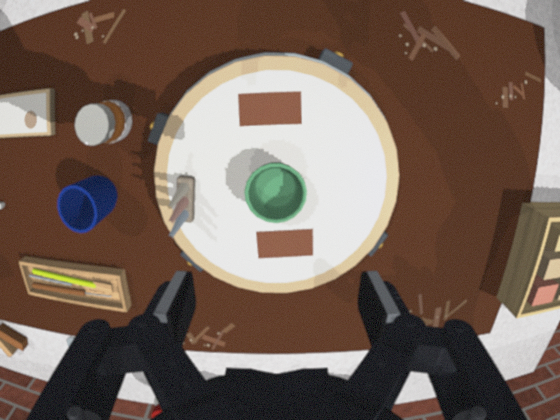

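```bash
python3 -m jog '0 -8 -44 0 0 0 84;0 -8 -44 0 0 0 84;0 -8 -44 0 0 0 84;0 -8 -44 0 0 0 84;0 -8 -44 0 0 0 84'; python3 -m jog '0 -12 -45 0 0 0 84;0 -12 -45 0 0 0 84;0 -12 -45 0 0 0 84;0 -12 -45 0 0 0 84;0 -12 -45 0 0 0 84'; python3 -m jog '10 -10 -26 -1 0 0 84;10 -10 -20 -1 0 0 84;0 0 0 -0.5 0 0 84;0 0 0 0 0 0 84;0 0 0 0 0 0 84'; python3 - <<'E'
from h import *
c=bot.calibration("wrist");p,d=bot.read_camera("wrist")
np.save("pics/w5d.npy",d);np.save("pics/w5T.npy",c['T']);cv2.imwrite("pics/w5.png",p[:,:,::-1])
E
python3 objs.py w5; python3 plan.py 632 -343.5 20 105
```

```text
t: 8.8
eef_pos: [0.5487, -0.0675, 0.2206]
tool_rot: [0.499, -0.499, 0.501, 0.501]
contact_force: [1.2, -0.2, 0.1]
gripper_width: 0.984
t: 9.3
eef_pos: [0.609, -0.2922, 0.22]
tool_rot: [0.5, -0.499, 0.501, 0.501]
contact_force: [0.6, 0.8, -0.5]
gripper_width: 0.986
t: 9.8
eef_pos: [0.631, -0.3351, 0.2008]
tool_rot: [0.431, -0.56, 0.431, 0.561]
contact_force: [0.6, -0.4, -0.4]
gripper_width: 0.981
dish - attempt to get argmax of an empty sequence
cup rim z 74.0 c [526.7 -64.9] r 29.0 mask [531.2 -86.8  98.6  54.1]
shelf z 20.9 [ 409.8 -222.1  189.    60.2   85.7] 5777
pa z 63.7 [ 631.  -345.    59.6   31.9  -75.1] 2304
pb - attempt to get argmax of an empty sequence
t 9.85 pos [ 631.3 -335.   201.4] jawyaw 104.9 q7 2.4 q1 0.16 w 84.3
turn units (tool xyz) [-0.01  0.01 -0.01] shift now-axes [181.4   1.3  -8.6] shift after turn [181.4   1.5  -8.4]
```

View pics/w5.png

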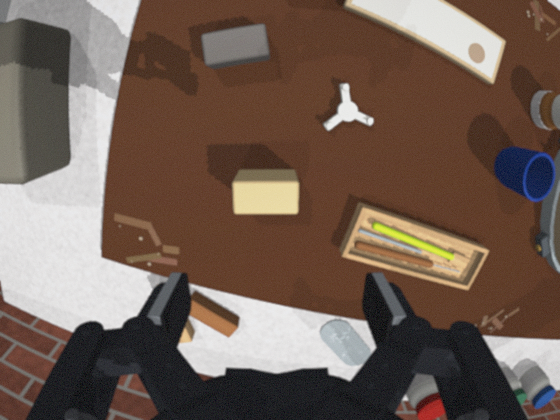

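The buff block is at (265,193), clear of the pencil tray (corner 345,255). Going down.

```bash
python3 -m jog '40 3 -9.6 0 0 0 85;45 0 0 0 0 0 85;45 0 0 0 0 0 85;30 0 0 0 0 0 85;0 0 0 0 0 0 85'; python3 plan.py 631 -345 20 104.9
```

```text
t: 10.35
eef_pos: [0.628, -0.3428, 0.0372]
tool_rot: [0.43, -0.558, 0.431, 0.564]
contact_force: [0.6, 1.1, -0.8]
gripper_width: 0.99
t 10.35 pos [ 628.  -342.8   37.2] jawyaw 105.0 q7 2.46 q1 0.21 w 84.5
turn units (tool xyz) [ 0.02  0.06 -0.06] shift now-axes [17.2 -2.4 -3. ] shift after turn [17.2 -2.3 -2.8]
```

```bash
python3 -m jog '18 -1 -1 0 0 0 85;0 0 0 0 0 0 85;0 0 0 0 0 0 50;0 0 0 0 0 0 50;0 0 0 0 0 0 50' 60;  python3 -m jog '0 0 0 0 0 0 50;0 0 0 0 0 0 50;0 0 0 0 0 0 50'; python3 plan.py 631 -345 20 104.9
```

```text
t: 10.85
eef_pos: [0.6336, -0.3471, 0.0262]
tool_rot: [-0.431, 0.562, -0.43, -0.56]
contact_force: [-0.5, 1.2, 4.9]
gripper_width: 0.69
t: 11.15
eef_pos: [0.6335, -0.347, 0.0262]
tool_rot: [-0.431, 0.562, -0.43, -0.56]
contact_force: [-1.3, 0.2, 6.7]
gripper_width: 0.693
t 11.15 pos [ 633.5 -347.    26.2] jawyaw 105.0 q7 2.47 q1 0.22 w 59.2
turn units (tool xyz) [ 0.01 -0.02  0.02] shift now-axes [6.2 1.9 2.6] shift after turn [6.2 1.9 2.6]
```

```bash
python3 -m jog '-30 0 0 0 0 0 50;-45 0 0 0 0 0 50;-45 0 0 1 0 0 50;-44 0 0 0.95 0 0 50;0 0 0 0 0 0 50';  python3 - <<'E'
from h import *
c=bot.calibration("wrist");p,d=bot.read_camera("wrist")
np.save("pics/w6d.npy",d);np.save("pics/w6T.npy",c['T']);cv2.imwrite("pics/w6.png",p[:,:,::-1])
E
python3 plan.py 572.5 164.2 180 93.2
```

```text
t: 11.65
eef_pos: [0.6355, -0.349, 0.1963]
tool_rot: [-0.487, 0.518, -0.485, -0.509]
contact_force: [0.8, -0.7, -1.8]
gripper_width: 0.693
t 11.7 pos [ 634.  -347.8  192.5] jawyaw 93.3 q7 2.25 q1 0.15 w 59.0
turn units (tool xyz) [ 0.01 -0.03  0.06] shift now-axes [ 10.4  32.3 514.7] shift after turn [ 12.5  32.8 514.7]
```

View pics/w6.png

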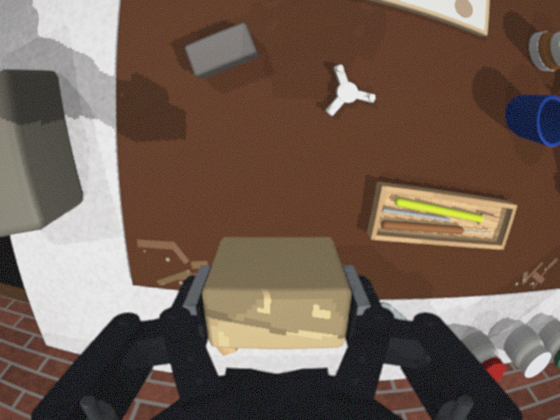

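The buff prop is held squarely between the pads, top face around (277,320).

```bash
cat > held.py <<'E'
import sys
from meas import *
from scipy.spatial.transform import Rotation as R
def run(nm,lo,hi,smin,zlo,zhi):
    c=bot.calibration("wrist");c['T']=np.load(f"pics/{nm}T.npy");im=cv2.imread(f"pics/{nm}.png");P=depthpts(c,np.load(f"pics/{nm}d.npy"),True)
    H,S,V=[x.astype(int) for x in cv2.split(cv2.cvtColor(im,cv2.COLOR_BGR2HSV))]
    o=bot.get_obs();tcp=o['eef_pos']
    m=(H>=lo)&(H<=hi)&(S>=smin)&(V>70)&(P[...,2]>tcp[2]+zlo)&(P[...,2]<tcp[2]+zhi)&(np.hypot(P[...,0]-tcp[0],P[...,1]-tcp[1])<.13)
    m=cv2.morphologyEx(m.astype(np.uint8),cv2.MORPH_OPEN,np.ones((3,3)));n,l,s,_=cv2.connectedComponentsWithStats(m);m=l==1+np.argmax(s[1:,4])
    p=P[m];A=np.c_[p[:,:2]-p[:,:2].mean(0),np.ones(len(p))];k=np.linalg.lstsq(A,p[:,2],rcond=None)[0]
    print("tcp",(tcp*1000).round(1),"top z",round(k[2]*1000,1),"slopes",k[:2].round(3),"rect",rect(c,m,k[2],True))
run(sys.argv[1],*[float(a) for a in sys.argv[2:]])
E
python3 held.py w6 12 30 40 0.03 0.048
```

```text
tcp [ 634.  -347.8  192.5] top z 232.6 slopes [0.145 0.004] rect [ 631.5 -348.9   59.6   37.6  -86.5]
```

```bash
python3 -m jog '0 3 46 0 0 0 50;0 3 46 0 0 0 50;0 3 46 0 0 0 50;0 3 46 0 0 0 50;0 3 46 0 0 0 50'; python3 -m jog '0 3 46 0 0 0 50;0 3 46 0 0 0 50;0 3 46 0 0 0 50;0 3 46 0 0 0 50;0 3 46 0 0 0 50';python3 -m jog '0 3 50 0 0 0 50;0 0 0 0 0 0 50;0 0 0 0 0 0 50;0 0 0 0 0 0 50'; python3 - <<'E'
from h import *
c=bot.calibration("wrist");p,d=bot.read_camera("wrist")
np.save("pics/w7d.npy",d);np.save("pics/w7T.npy",c['T']);cv2.imwrite("pics/w7.png",p[:,:,::-1])
E
python3 held.py w7 12 30 40 0.034 0.048
python3 plan.py 572.5 164.2 90 93.2
```

```text
t: 12.2
eef_pos: [0.6025, -0.1156, 0.1865]
tool_rot: [0.485, -0.513, 0.486, 0.515]
contact_force: [0.9, 0.8, -2.1]
gripper_width: 0.694
t: 12.7
eef_pos: [0.5743, 0.1126, 0.1868]
tool_rot: [0.484, -0.514, 0.486, 0.515]
contact_force: [1.4, 0.1, -0.7]
gripper_width: 0.693
t: 13.1
eef_pos: [0.5697, 0.1591, 0.1873]
tool_rot: [0.485, -0.514, 0.487, 0.514]
contact_force: [1.0, -0.5, -2.1]
gripper_width: 0.694
tcp [570.  158.7 187.6] top z 224.7 slopes [0.021 0.001] rect [567.8 159.3  58.9  32.2 -86.6]
t 13.15 pos [570.  158.7 187.6] jawyaw 93.2 q7 1.4 q1 -0.65 w 59.4
turn units (tool xyz) [-0.01 -0.01 -0.01] shift now-axes [97.5 -2.9  5.5] shift after turn [97.6 -2.8  5.4]
```

View pics/w7.png

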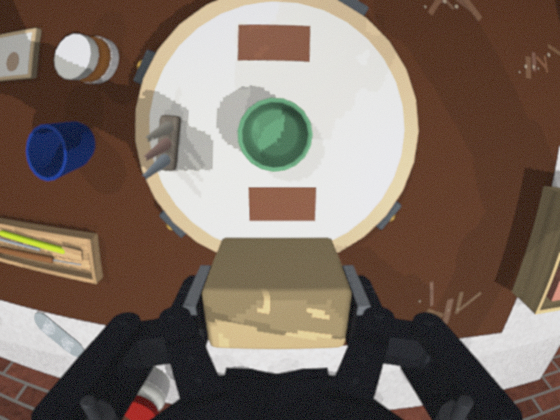

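```bash
python3 -m jog '30 -5 4.6 0 0 0 50;35 0 0 0 0 0 50;35 0 0 0 0 0 50;10 0 0 0 0 0 50;0 0 0 0 0 0 50'; python3 -m jog '0 0 0 0 0 0 50'; python3 plan.py 574.7 163.6 71 93.2
```

```text
t: 13.65
eef_pos: [0.5741, 0.1638, 0.077]
tool_rot: [0.485, -0.513, 0.487, 0.514]
contact_force: [-0.6, -0.4, -2.2]
gripper_width: 0.693
t: 13.75
eef_pos: [0.5762, 0.165, 0.0796]
tool_rot: [-0.486, 0.514, -0.485, -0.513]
contact_force: [0.1, 0.4, -1.8]
gripper_width: 0.695
t 13.75 pos [576.2 165.   79.6] jawyaw 93.2 q7 1.44 q1 -0.61 w 59.4
turn units (tool xyz) [0.   0.   0.02] shift now-axes [ 8.6  1.5 -1.3] shift after turn [ 8.6  1.5 -1.3]
```

```bash
python3 -m jog '3 0 0 0 0 0 50;3 0 -1 0 0 0 50;0 0 0 0 0 0 50;0 0 0 0 0 0 50'; python3 -m jog '2 0 0 0 0 0 50;0 0 0 0 0 0 50;0 0 0 0 0 0 50';python3 plan.py 574.7 163.6 71 93.2
```

```text
t: 14.15
eef_pos: [0.5752, 0.1646, 0.0726]
tool_rot: [-0.486, 0.514, -0.485, -0.514]
contact_force: [-0.9, -1.2, -1.9]
gripper_width: 0.695
t: 14.45
eef_pos: [0.5754, 0.1648, 0.0712]
tool_rot: [-0.486, 0.514, -0.485, -0.514]
contact_force: [-1.5, -0.2, 5.4]
gripper_width: 0.691
t 14.45 pos [575.4 164.8  71.2] jawyaw 93.3 q7 1.45 q1 -0.6 w 59.0
turn units (tool xyz) [0.01 0.   0.01] shift now-axes [ 0.2  0.8 -1.1] shift after turn [ 0.2  0.8 -1.1]
```

```bash
python3 -m jog '0 0 0 0 0 0 66;0 0 0 0 0 0 75;0 0 0 0 0 0 85;-15 0 0 0 0 0 85;-40 0 0 0 0 0 85'; python3 -m jog '-40 0 0 0 0 0 85;-40 20 0 0 0 0 85;-20 45 0 0 0 0 85;0 0 0 0 0 0 85;0 0 0 0 0 0 85'; python3 - <<'E'
from h import *
c=bot.calibration("wrist");p,d=bot.read_camera("wrist")
np.save("pics/w8d.npy",d);np.save("pics/w8T.npy",c['T']);cv2.imwrite("pics/w8.png",p[:,:,::-1])
E
python3 tilt.py w8 55 85; python3 held.py w8 12 30 60 -0.14 -.09
```

```text
t: 14.95
eef_pos: [0.5726, 0.1639, 0.1235]
tool_rot: [0.483, -0.513, 0.488, 0.515]
contact_force: [0.2, 0.0, -0.6]
gripper_width: 0.994
t: 15.45
eef_pos: [0.51, 0.1611, 0.2269]
tool_rot: [-0.486, 0.514, -0.484, -0.514]
contact_force: [-0.4, -1.0, -0.9]
gripper_width: 0.994
tcp [510.43804328 161.00055139 226.095952  ] rim c 508.4 154.8 r 27.9 rim z 84.5079016336665 slope x,y rad [-0.004  0.005] n 24 res 0.00026356538294808644
tcp [510.4 161.  226.1] top z 105.9 slopes [0.312 0.018] rect [570.6 164.8  58.8  40.4 -86.7]
```

View pics/w8.png

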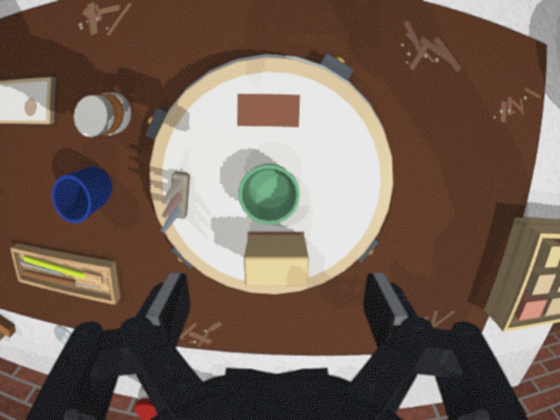

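```bash
python3 held.py w8 12 30 60 -0.1205 -.11; python3 plan.py 400.4 -370 180 104
```

```text
tcp [510.4 161.  226.1] top z 108.6 slopes [0.023 0.   ] rect [573.6 165.   58.2  31.  -86.7]
t 15.5 pos [510.4 161.  226.1] jawyaw 93.3 q7 1.32 q1 -0.72 w 85.2
turn units (tool xyz) [-1.78  0.01  0.01] shift now-axes [  45.5  140.4 -523.8] shift after turn [  46.1  235.2 -488.6]
```

```bash
python3 -m jog '0 11.7 -43.5 0 0 0 85;0 11.7 -43.5 0 0 0 85;0 11.7 -43.5 0 0 0 85;0 11.7 -43.5 0 0 0 85;0 11.7 -43.5 0 0 0 85';python3 -m jog '0 11.7 -43.5 0 0 0 85;0 11.7 -43.5 0 0 0 85;0 11.7 -43.5 0 0 0 85;0 11.7 -43.5 0 0 0 85;5 11.7 -43.5 0 0 0 85';python3 -m jog '10 11.7 -43.5 0 0 0 85;10 11.7 -43.5 0 0 0 85;0 0 0 -1 0 0 85;0 0 0 -0.8 0 0 85;0 0 0 0 0 0 85'; python3 -m jog '0 0 0 0 0 0 85'; python3 - <<'E'
from h import *
c=bot.calibration("wrist");p,d=bot.read_camera("wrist")
np.save("pics/w9d.npy",d);np.save("pics/w9T.npy",c['T']);cv2.imwrite("pics/w9.png",p[:,:,::-1])
E
python3 objs.py w9;python3 plan.py 400.4 -370 180 104
```

```text
t: 16.0
eef_pos: [0.4642, -0.0618, 0.2249]
tool_rot: [-0.485, 0.514, -0.486, -0.514]
contact_force: [0.8, 0.1, 0.2]
gripper_width: 0.995
t: 16.5
eef_pos: [0.4183, -0.2828, 0.2204]
tool_rot: [-0.485, 0.514, -0.486, -0.514]
contact_force: [1.9, 0.2, 0.8]
gripper_width: 0.999
t: 17.0
eef_pos: [0.3995, -0.3694, 0.1994]
tool_rot: [0.435, -0.557, 0.436, 0.558]
contact_force: [-0.4, 0.5, -0.4]
gripper_width: 0.99
t: 17.1
eef_pos: [0.3999, -0.3687, 0.1998]
tool_rot: [0.435, -0.557, 0.436, 0.557]
contact_force: [0.1, -0.1, -0.2]
gripper_width: 0.993
dish - attempt to get argmax of an empty sequence
cup rim z 258.8 c [ 373.4 -303. ] r 4.9 mask [ 373.3 -295.5   34.7   10.5]
shelf z 20.9 [ 408.4 -222.2  189.7   60.3   85.7] 7542
pa - attempt to get argmax of an empty sequence
pb z 63.7 [ 398.4 -371.8   59.6   32.7  -76.1] 2331
t 17.15 pos [ 400.  -368.5  199.9] jawyaw 104.0 q7 2.68 q1 0.13 w 85.5
turn units (tool xyz) [-0.    0.   -0.01] shift now-axes [19.9 -0.1 -1.6] shift after turn [19.9 -0.  -1.6]
```

View pics/w9.png

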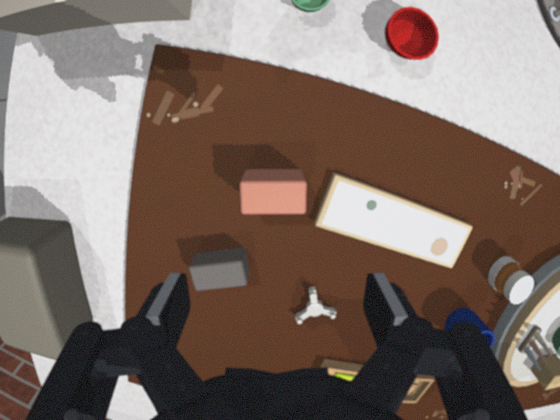

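The pink prop at (273,195) stands about 25 mm from the shelf's end (corner 316,226). With TCP at 26 mm the open tips stay above the shelf's 21 mm top.

```bash
python3 -m jog '40 2 -2.6 0 0 0 80;45 0 0 0 0 0 80;45 0 0 0 0 0 80;25 0 0 0 0 0 80;0 0 0 0 0 0 80'; python3 -m jog '0 0 0 0 0 0 80'; python3 plan.py 398.7 -371.5 26 104
```

```text
t: 17.65
eef_pos: [0.3968, -0.3694, 0.0422]
tool_rot: [0.435, -0.555, 0.435, 0.56]
contact_force: [0.4, 0.3, 0.2]
gripper_width: 0.935
t: 17.75
eef_pos: [0.3988, -0.3716, 0.0457]
tool_rot: [0.435, -0.557, 0.435, 0.557]
contact_force: [-0.1, -0.2, 0.7]
gripper_width: 0.937
t 17.75 pos [ 398.8 -371.6   45.7] jawyaw 104.0 q7 2.84 q1 0.27 w 80.0
turn units (tool xyz) [ 0.01 -0.   -0.  ] shift now-axes [19.7  0.1  0.1] shift after turn [19.7  0.1  0.1]
```

```bash
python3 -m jog '21 0 0 0 0 0 80;0 0 0 0 0 0 80;0 0 0 0 0 0 50;0 0 0 0 0 0 50;0 0 0 0 0 0 50'; python3 -m jog '0 0 0 0 0 0 50;0 0 0 0 0 0 50;0 0 0 0 0 0 50'; python3 plan.py 398.7 -371.5 26 104
```

```text
t: 18.25
eef_pos: [0.3995, -0.3722, 0.0262]
tool_rot: [-0.435, 0.558, -0.435, -0.556]
contact_force: [-0.9, 0.3, 6.4]
gripper_width: 0.694
t: 18.55
eef_pos: [0.3995, -0.3722, 0.0262]
tool_rot: [-0.435, 0.558, -0.435, -0.556]
contact_force: [-0.9, 0.9, 7.0]
gripper_width: 0.693
t 18.55 pos [ 399.5 -372.2   26.2] jawyaw 104.1 q7 2.86 q1 0.29 w 59.2
turn units (tool xyz) [ 0.01 -0.02  0.02] shift now-axes [0.2 0.6 0.9] shift after turn [0.2 0.6 0.9]
```

```bash
python3 -m jog '-30 0 0 0 0 0 50;-45 0 0 0 0 0 50;-45 0 0 1 0 0 50;-40 0 0 1 0 0 50;0 -14 44 0 0 0 50'; python3 -m jog '0 -14 44 0 0 0 50;0 -14 44 0 0 0 50;0 -14 44 0 0 0 50;0 -14 44 0 0 0 50;0 -14 44 0 0 0 50';python3 plan.py 433 149 180 92
```

```text
t: 19.05
eef_pos: [0.4115, -0.3346, 0.191]
tool_rot: [-0.494, 0.511, -0.494, -0.501]
contact_force: [1.3, 0.2, -2.7]
gripper_width: 0.695
t: 19.55
eef_pos: [0.473, -0.1027, 0.1852]
tool_rot: [-0.491, 0.509, -0.49, -0.509]
contact_force: [1.6, -0.5, -1.7]
gripper_width: 0.695
t 19.55 pos [ 473.  -102.7  185.2] jawyaw 92.1 q7 1.89 q1 -0.45 w 59.3
turn units (tool xyz) [0.01 0.01 0.01] shift now-axes [  5.3  30.9 252.9] shift after turn [  5.2  31.2 252.9]
```

```bash
python3 -m jog '0 5 42 0 0 0 50;0 5 42 0 0 0 50;0 5 42 0 0 0 50;0 5 42 0 0 0 50;0 5 42 0 0 0 50'; python3 -m jog '0 5 36 0 0 0 50;0 0 0 0 0 0 50;0 0 0 0 0 0 50;0 0 0 0 0 0 50';python3 - <<'E'
from h import *
c=bot.calibration("wrist");p,d=bot.read_camera("wrist")
np.save("pics/w10d.npy",d);np.save("pics/w10T.npy",c['T']);cv2.imwrite("pics/w10.png",p[:,:,::-1])
E
python3 held.py w10 0 18 50 0.034 0.048
python3 plan.py 433 149 76 92
```

```text
t: 20.05
eef_pos: [0.4397, 0.1059, 0.1851]
tool_rot: [0.491, -0.509, 0.491, 0.509]
contact_force: [0.8, -0.3, -1.2]
gripper_width: 0.694
t: 20.45
eef_pos: [0.4341, 0.139, 0.1846]
tool_rot: [-0.491, 0.509, -0.491, -0.508]
contact_force: [-0.5, -0.1, -1.6]
gripper_width: 0.693
tcp [434.1 138.9 184.5] top z 222.0 slopes [0.027 0.001] rect [432.1 139.2  58.9  32.9 -88. ]
t 20.5 pos [434.1 138.9 184.5] jawyaw 91.9 q7 1.28 q1 -0.88 w 59.1
turn units (tool xyz) [-0.01 -0.    0.  ] shift now-axes [108.5   0.8  10.2] shift after turn [108.5   0.8  10.2]
```

View pics/w10.png

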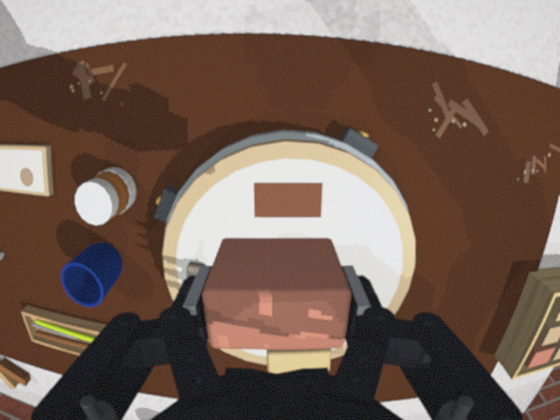

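```bash
python3 -m jog '20 -1 9.8 0 0 0 50;35 0 0 0 0 0 50;35 0 0 0 0 0 50;15 0 0 0 0 0 50;0 0 0 0 0 0 50'; python3 -m jog '0 0 0 0 0 0 50;0 0 0 0 0 0 50'; python3 plan.py 435 148.7 71 92
```

```text
t: 21.0
eef_pos: [0.4334, 0.148, 0.0776]
tool_rot: [0.49, -0.508, 0.493, 0.509]
contact_force: [-0.5, -0.7, -2.1]
gripper_width: 0.694
t: 21.2
eef_pos: [0.4357, 0.15, 0.0804]
tool_rot: [-0.492, 0.509, -0.49, -0.508]
contact_force: [-0.3, -0.2, -1.2]
gripper_width: 0.695
t 21.2 pos [435.7 150.   80.4] jawyaw 92.0 q7 1.4 q1 -0.81 w 59.3
turn units (tool xyz) [0.   0.01 0.02] shift now-axes [ 9.4  0.8 -1.3] shift after turn [ 9.4  0.8 -1.3]
```

```bash
python3 -m jog '3 0 -1 0 0 0 50;4 0 0 0 0 0 50;0 0 0 0 0 0 50;0 0 0 0 0 0 50'; python3 -m jog '2 0 0 0 0 0 50;0 0 0 0 0 0 50;0 0 0 0 0 0 50';python3 plan.py 435 148.7 71 92
```

```text
t: 21.6
eef_pos: [0.4346, 0.1491, 0.0723]
tool_rot: [0.491, -0.509, 0.491, 0.509]
contact_force: [0.0, 0.1, -2.1]
gripper_width: 0.69
t: 21.9
eef_pos: [0.4349, 0.1493, 0.0711]
tool_rot: [0.491, -0.509, 0.491, 0.509]
contact_force: [-4.2, -1.1, 11.6]
gripper_width: 0.693
t 21.9 pos [434.9 149.3  71.1] jawyaw 92.1 q7 1.41 q1 -0.8 w 59.2
turn units (tool xyz) [0.01 0.01 0.  ] shift now-axes [ 0.1 -0.1 -0.6] shift after turn [ 0.1 -0.1 -0.6]
```

```bash
python3 -m jog '0 0 0 0 0 0 66;0 0 0 0 0 0 75;0 0 0 0 0 0 85;-15 0 0 0 0 0 85;-40 0 0 0 0 0 85'; python3 -m jog '-45 0 0 0 0 0 85;-45 -30 0 0 0 0 85;0 -40 0 0 0 0 85;0 0 0 0 0 0 85;0 0 0 0 0 0 85'; python3 - <<'E'
from h import *
c=bot.calibration("wrist");p,d=bot.read_camera("wrist")
np.save("pics/w11d.npy",d);np.save("pics/w11T.npy",c['T']);cv2.imwrite("pics/w11.png",p[:,:,::-1])
E
python3 - <<'E'
from meas import *
c=bot.calibration("wrist");c['T']=np.load("pics/w11T.npy");im=cv2.imread("pics/w11.png");P=depthpts(c,np.load("pics/w11d.npy"),True)
z=P[...,2];m=(z>.1045)&(z<.114);n,l,s,ct=cv2.connectedComponentsWithStats(m.astype(np.uint8))
for i in range(1,n):
    if s[i,4]>300: mm=l==i;print(ct[i].round(),s[i,4],np.nanmedian(z[mm]),rect(c,mm,.109,True))
E
python3 tilt.py w11 55 85; python3 plan.py 409.3 -222 150 -4.4
```

```text
t: 22.4
eef_pos: [0.4326, 0.1482, 0.1236]
tool_rot: [0.489, -0.509, 0.493, 0.509]
contact_force: [1.0, 0.5, -0.4]
gripper_width: 0.996
t: 22.9
eef_pos: [0.5024, 0.1513, 0.2115]
tool_rot: [-0.491, 0.509, -0.491, -0.509]
contact_force: [-0.0, -0.6, -0.4]
gripper_width: 0.997
[277. 126.] 3251 0.10865107363495938 [434.7 149.3  59.1  31.2 -87.4]
[288. 287.] 2058 0.10866887833042523 [572.7 165.   59.8  32.9 -88. ]
tcp [501.44417114 151.21652042 211.10543975] rim c 508.2 154.6 r 28.1 rim z 84.49752107870424 slope x,y rad [-0.01  -0.007] n 24 res 0.00028314968279518683
t 22.95 pos [501.4 151.2 211.1] jawyaw 92.1 q7 1.36 q1 -0.85 w 84.8
turn units (tool xyz) [-1.392e+01  1.000e-02 -2.000e-02] shift now-axes [  61.6  105.4 -369.6] shift after turn [ 61.1 379.2  63.2]
```

View pics/w11.png

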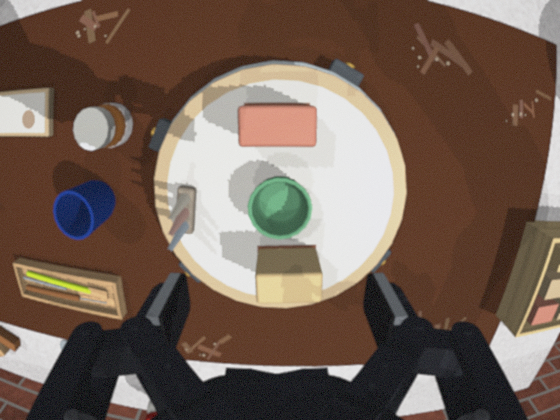

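```bash
python3 -m jog '0 11.7 -41 0 0 0 85;0 11.7 -41 0 0 0 85;0 11.7 -41 0 0 0 85;0 11.7 -41 0 0 0 85;0 11.7 -41 0 0 0 85';python3 -m jog '0 11.7 -41 0 0 0 85;0 11.7 -41 0 0 0 85;0 11.7 -41 0 0 0 85;0 11.7 -41 0 0 0 85;0 0 0 1.34 0 0 85';python3 -m jog '0 0 0 1.34 0 0 85;0 0 0 1.34 0 0 85;0 0 0 1.34 0 0 85;0 0 0 1.34 0 0 85;0 0 0 1.34 0 0 85';python3 -m jog '0 0 0 1.34 0 0 85;0 0 0 1.34 0 0 85;0 0 0 1.34 0 0 85;0 0 0 1.34 0 0 85;0 0 0 1.34 0 0 85'; python3 -m jog '0 0 0 1.34 0 0 85;0 0 0 0 0 0 85;0 0 0 0 0 0 85'; python3 - <<'E'
from h import *
c=bot.calibration("wrist");p,d=bot.read_camera("wrist")
np.save("pics/w12d.npy",d);np.save("pics/w12T.npy",c['T']);cv2.imwrite("pics/w12.png",p[:,:,::-1])
E
python3 objs.py w12; python3 plan.py 409.3 -222 60 -4.4
```

```text
t: 23.45
eef_pos: [0.4491, -0.0565, 0.2113]
tool_rot: [0.49, -0.509, 0.491, 0.51]
contact_force: [0.6, -0.4, -1.0]
gripper_width: 0.997
t: 23.95
eef_pos: [0.4069, -0.226, 0.2117]
tool_rot: [0.527, -0.471, 0.528, 0.471]
contact_force: [-0.9, 1.2, -0.1]
gripper_width: 0.993
t: 24.45
eef_pos: [0.4091, -0.22, 0.2111]
tool_rot: [0.656, -0.261, 0.657, 0.263]
contact_force: [-0.0, 0.4, -0.2]
gripper_width: 0.997
t: 24.95
eef_pos: [0.4092, -0.2199, 0.2111]
tool_rot: [0.706, -0.02, 0.707, 0.021]
contact_force: [-0.5, 0.7, -0.1]
gripper_width: 0.997
t: 25.25
eef_pos: [0.4097, -0.2203, 0.2114]
tool_rot: [0.706, 0.026, 0.707, -0.025]
contact_force: [0.6, -0.3, 0.5]
gripper_width: 0.995
dish - attempt to get argmax of an empty sequence
cup rim z 74.4 c [526.5 -64.7] r 28.0 mask [520.9 -69.7  66.4  51.7]
shelf z 21.0 [ 409.2 -221.2  188.4   59.9   85.6] 9505
pa - attempt to get argmax of an empty sequence
pb - attempt to get argmax of an empty sequence
t 25.3 pos [ 409.9 -220.5  211.5] jawyaw -4.2 q7 0.63 q1 -0.59 w 84.6
turn units (tool xyz) [ 0.03 -0.01 -0.01] shift now-axes [151.5  -1.7  -0.4] shift after turn [151.5  -1.6  -0.5]
```

View pics/w12.png

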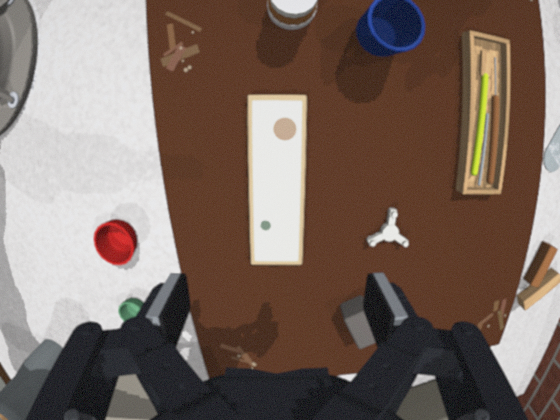

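```bash
python3 -m jog '40 -0.7 -0.7 0 0 0 85;45 0 0 0 0 0 85;45 0 0 0 0 0 85;40 0 0 0 0 0 85;0 0 0 0 0 0 85'; python3 -m jog '0 0 0 0 0 0 85;0 0 0 0 0 0 80'; python3 plan.py 409.2 -221.2 8 -4.4
```

```text
t: 25.8
eef_pos: [0.4065, -0.2201, 0.0384]
tool_rot: [0.704, 0.028, 0.709, -0.026]
contact_force: [-0.6, -0.1, 0.5]
gripper_width: 0.998
t: 26.0
eef_pos: [0.4109, -0.2224, 0.0438]
tool_rot: [0.708, 0.027, 0.706, -0.027]
contact_force: [0.4, 0.1, 0.2]
gripper_width: 0.936
t 26.0 pos [ 410.9 -222.4   43.8] jawyaw -4.4 q7 0.96 q1 -0.23 w 80.0
turn units (tool xyz) [0.   0.03 0.01] shift now-axes [35.8  1.1 -1.9] shift after turn [35.8  1.1 -1.8]
```

```bash
python3 -m jog '20 0 -1.5 0 0 0 80;14 1 0 0 0 0 80;0 0 0 0 0 0 80;0 0 0 0 0 0 80;0 0 0 0 0 0 80'; python3 plan.py 409.2 -221.2 8 -4.4
```

```text
t: 26.5
eef_pos: [0.4094, -0.2209, 0.0093]
tool_rot: [0.707, 0.027, 0.706, -0.027]
contact_force: [0.8, 0.1, -0.7]
gripper_width: 0.938
t 26.5 pos [ 409.4 -220.9    9.3] jawyaw -4.4 q7 1.02 q1 -0.17 w 80.1
turn units (tool xyz) [0.   0.02 0.01] shift now-axes [ 1.3 -0.3 -0.2] shift after turn [ 1.3 -0.3 -0.2]
```

```bash
python3 -m jog '2 0 0 0 0 0 68;0 0 0 0 0 0 62;0 0 0 0 0 0 50;0 0 0 0 0 0 50;0 0 0 0 0 0 50' 80; python3 -m jog '0 0 0 0 0 0 50;0 0 0 0 0 0 50;0 0 0 0 0 0 50'; python3 plan.py 409.2 -221.2 8 -4.4
```

```text
t: 27.0
eef_pos: [0.4088, -0.2206, 0.0069]
tool_rot: [0.707, 0.028, 0.706, -0.027]
contact_force: [-1.3, 2.6, 16.4]
gripper_width: 0.679
t: 27.3
eef_pos: [0.4088, -0.2206, 0.0069]
tool_rot: [0.707, 0.028, 0.706, -0.027]
contact_force: [-1.3, 3.5, 15.7]
gripper_width: 0.68
t 27.3 pos [ 408.8 -220.6    6.9] jawyaw -4.4 q7 1.03 q1 -0.16 w 58.1
turn units (tool xyz) [-0.    0.01 -0.01] shift now-axes [-1.1 -0.6  0.4] shift after turn [-1.1 -0.6  0.4]
```

```bash
python3 -m jog '-5 0 0 0 0 0 50;-10 0 0 0 0 0 50;-15 0 0 0 0 0 50;0 0 0 0 0 0 50'; python3 -m jog '-20 0 0 0 0 0 50;-30 0 0 0 0 0 50;-20 0 0 0 0 0 50;0 0 0 0 0 0 50'; python3 - <<'E'
from h import *
c=bot.calibration("wrist");p,d=bot.read_camera("wrist")
np.save("pics/w13d.npy",d);np.save("pics/w13T.npy",c['T']);cv2.imwrite("pics/w13.png",p[:,:,::-1])
E
python3 held.py w13 0 180 0 0.002 0.03
```

```text
t: 27.7
eef_pos: [0.4091, -0.221, 0.0372]
tool_rot: [0.707, 0.027, 0.706, -0.027]
contact_force: [1.5, -0.3, -3.0]
gripper_width: 0.669
t: 28.1
eef_pos: [0.4096, -0.221, 0.1075]
tool_rot: [0.708, 0.027, 0.705, -0.027]
contact_force: [0.2, -0.1, -3.3]
gripper_width: 0.674
tcp [ 409.  -220.4  106.3] top z 121.4 slopes [ 0.003 -0.002] rect [ 410.5 -201.7  149.1   78.8   85.7]
```

View pics/w13.png

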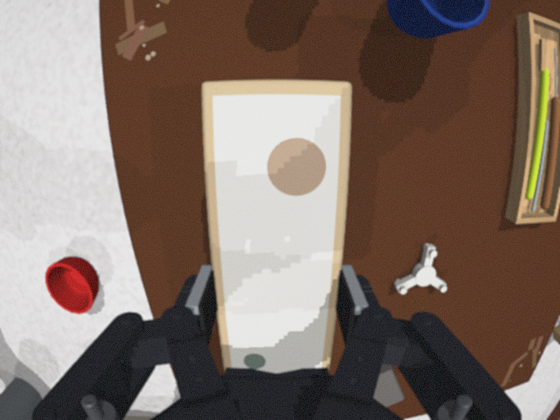

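The shelf is held level and lengthwise between the pads (ends at (277,85) and behind the hand). Raise, turn it into the row, carry it over.

```bash
python3 -m jog '-40 0 0 0 0 0 50;-30 0 0 0 0 0 50;0 0 0 1.33 0 0 50;0 0 0 1.33 0 0 50;0 0 0 1.33 0 0 50';python3 -m jog '0 0 0 1.33 0 0 50;0 0 0 1.33 0 0 50;0 0 0 1.33 0 0 50;0 0 0 1.33 0 0 50;0 0 0 1.33 0 0 50'; python3 -m jog '0 0 0 1.33 0 0 50;0 0 0 1.33 0 0 50;0 0 0 0 0 0 50;0 0 0 0 0 0 50'; python3 plan.py 508.8 154.4 170 -84
```

```text
t: 28.65
eef_pos: [0.4079, -0.2199, 0.1749]
tool_rot: [0.685, 0.175, 0.686, -0.175]
contact_force: [-0.4, 0.4, -2.9]
gripper_width: 0.675
t: 29.15
eef_pos: [0.4077, -0.22, 0.1745]
tool_rot: [0.584, 0.398, 0.585, -0.399]
contact_force: [-0.6, 0.6, -2.9]
gripper_width: 0.677
t: 29.55
eef_pos: [0.4078, -0.2204, 0.175]
tool_rot: [0.525, 0.473, 0.526, -0.474]
contact_force: [0.4, 0.2, -2.6]
gripper_width: 0.671
t 29.55 pos [ 407.8 -220.4  175. ] jawyaw -84.0 q7 -0.33 q1 -0.66 w 57.3
turn units (tool xyz) [ 0.   -0.    0.02] shift now-axes [   4.7  139.6 -362.1] shift after turn [   5.   139.6 -362.2]
```

```bash
python3 -m jog '0 7 -18 0 0 0 50;0 14 -36 0 0 0 50;0 14 -36 0 0 0 50;0 14 -36 0 0 0 50;0 14 -36 0 0 0 50';python3 -m jog '0 14 -36 0 0 0 50;0 14 -36 0 0 0 50;0 14 -36 0 0 0 50;0 14 -36 0 0 0 50;0 14 -36 0 0 0 50';python3 -m jog '0 7 -18 0 0 0 50;0 0 0 0 0 0 50;0 0 0 0 0 0 50'; python3 - <<'E'
from h import *
c=bot.calibration("wrist");p,d=bot.read_camera("wrist")
np.save("pics/w14d.npy",d);np.save("pics/w14T.npy",c['T']);cv2.imwrite("pics/w14.png",p[:,:,::-1])
c=bot.calibration("top");p,d=bot.read_camera("top");np.save("pics/t14d.npy",d);cv2.imwrite("pics/t14.png",p[:,:,::-1])
c=bot.calibration("scene");p,d=bot.read_camera("scene");np.save("pics/s14d.npy",d);cv2.imwrite("pics/s14.png",p[:,:,::-1])
E
python3 held.py w14 0 180 0 0.002 0.03;python3 plan.py 508.8 154.4 130 -84
```

```text
t: 30.05
eef_pos: [0.4547, -0.0513, 0.1756]
tool_rot: [0.525, 0.473, 0.526, -0.473]
contact_force: [0.8, -0.7, -3.1]
gripper_width: 0.674
t: 30.55
eef_pos: [0.5061, 0.135, 0.1754]
tool_rot: [0.525, 0.473, 0.526, -0.473]
contact_force: [-0.5, -0.1, -2.8]
gripper_width: 0.673
t: 30.85
eef_pos: [0.5109, 0.1516, 0.1755]
tool_rot: [0.525, 0.473, 0.525, -0.474]
contact_force: [-0.0, -0.6, -2.2]
gripper_width: 0.674
tcp [510.9 150.4 175.9] top z 189.4 slopes [-0.002 -0.001] rect [529.3 153.8 148.8  80.    6. ]
t 31.0 pos [510.9 150.4 175.9] jawyaw -84.3 q7 -1.05 q1 -1.32 w 57.6
turn units (tool xyz) [-0.05 -0.    0.  ] shift now-axes [45.9 -1.7 -4.2] shift after turn [45.9 -1.7 -4.2]
```

View pics/w14.png

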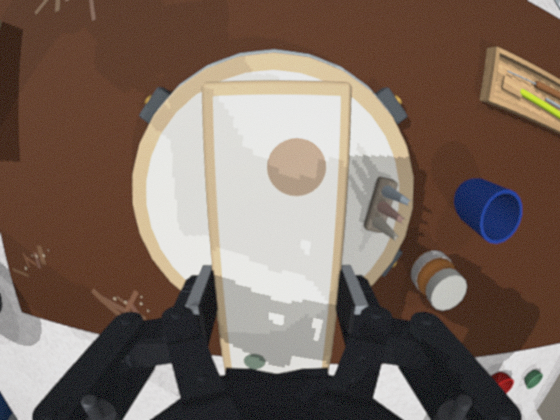

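View pics/s14.png

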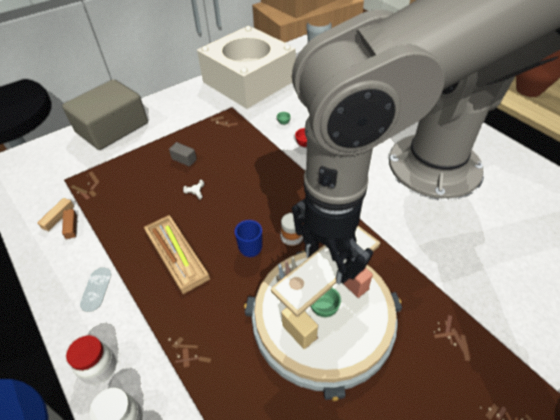

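```bash
python3 - <<'E'
from h import *
c=bot.calibration("wrist");c['T']=np.load("pics/w14T.npy")
P=depthpts(c,np.load("pics/w14d.npy"),True);z=P[...,2]
col=z[:,277];print(np.round(col[78:90]*1000,0))
for uv in [(204,83.5),(351,83.5),(277,82)]:
    p=onplane(c,uv,.1895,True)[0]*1000;print(uv,p.round(1))
e=(onplane(c,(204,83),.1895,True)+onplane(c,(351,83),.1895,True))[0]*500
print("centre est",(e-95*np.array([np.cos(np.radians(5.7)),np.sin(np.radians(5.7)),0])).round(1),bot.get_obs()['eef_pos'])
E
```

```text
[ 53.  54. 189. 188. 189. 188. 189. 189. 189. 190. 188. 188.]
(204, 83.5) [599.8 189.5 189.5]
(351, 83.5) [605.8 132.3 189.5]
(277, 82) [602.5 161.1 189.5]
centre est [508.5 151.5 189.5] [0.51088814 0.15042266 0.17586751]
```

```bash
python3 -m jog '15 -0.8 -3.3 0 0 0 50;20 0 0 0 0 0 50;15 0 0 0 0 0 50;5 0 0 0 0 0 50;0 0 0 0 0 0 50'; python3 -m jog '0 0 0 0 0 0 50;0 0 0 0 0 0 50'; python3 plan.py 509.8 153.6 107 -84
```

```text
t: 31.5
eef_pos: [0.5096, 0.1546, 0.1201]
tool_rot: [0.524, 0.474, 0.525, -0.475]
contact_force: [0.5, -0.2, -2.6]
gripper_width: 0.674
t: 31.7
eef_pos: [0.5106, 0.1549, 0.1215]
tool_rot: [0.525, 0.474, 0.524, -0.474]
contact_force: [-0.4, 0.4, -3.3]
gripper_width: 0.674
t 31.7 pos [510.6 154.9 121.5] jawyaw -84.2 q7 -1.01 q1 -1.27 w 57.5
turn units (tool xyz) [-0.03 -0.   -0.01] shift now-axes [14.5 -1.   1.3] shift after turn [14.5 -1.   1.2]
```

```bash
python3 -m jog '5 -1 1 0 0 0 50;4 0 0 0 0 0 50;2 0 0 0 0 0 50;0 0 0 0 0 0 50;0 0 0 0 0 0 50'; python3 -m jog '2 0 0 0 0 0 50;0 0 0 0 0 0 50;0 0 0 0 0 0 50'
```

```text
t: 32.2
eef_pos: [0.5093, 0.1538, 0.1099]
tool_rot: [0.525, 0.474, 0.525, -0.474]
contact_force: [0.0, -0.4, -2.5]
gripper_width: 0.671
t: 32.5
eef_pos: [0.5092, 0.1539, 0.1079]
tool_rot: [0.525, 0.474, 0.525, -0.474]
contact_force: [0.3, -0.3, -2.5]
gripper_width: 0.674
```

```bash
python3 -m jog '2 0 0 0 0 0 50;0 0 0 0 0 0 50;0 0 0 0 0 0 50'; python3 - <<'E'
from station import bot
print(bot.get_obs()['contact_force'])
E
```

```text
t: 32.8
eef_pos: [0.5095, 0.1538, 0.107]
tool_rot: [0.524, 0.474, 0.525, -0.474]
contact_force: [-4.5, 0.9, 9.0]
gripper_width: 0.673
[-4.5375705   0.85914207  8.96872509]
```

```bash
python3 -m jog '0 0 0 0 0 0 64;0 0 0 0 0 0 70;0 0 0 0 0 0 76;0 0 0 0 0 0 76;-15 0 0 0 0 0 80'; python3 -m jog '-30 0 0 0 0 0 80;-40 0 0 0 0 0 80;-30 -40 0 0 0 0 80;0 -20 0 0 0 0 80;0 0 0 0 0 0 80'; python3 -m jog '0 0 0 0 0 0 80'; python3 - <<'E'
from h import *
c=bot.calibration("wrist");p,d=bot.read_camera("wrist")
np.save("pics/w15d.npy",d);np.save("pics/w15T.npy",c['T']);cv2.imwrite("pics/w15.png",p[:,:,::-1])
E
python3 - <<'E'
from meas import *
c=bot.calibration("wrist");c['T']=np.load("pics/w15T.npy");P=depthpts(c,np.load("pics/w15d.npy"),True);z=P[...,2]
m=(z>.115)&(z<.127)&(abs(P[...,0]-.51)<.12)&(abs(P[...,1]-.155)<.06);n,l,s,ct=cv2.connectedComponentsWithStats(m.astype(np.uint8));mm=l==1+np.argmax(s[1:,4])
p=P[mm];A=np.c_[p[:,:2]-p[:,:2].mean(0),np.ones(len(p))];print(np.linalg.lstsq(A,p[:,2],rcond=None)[0]);print(rect(c,mm,.1213,True))
E
python3 plan.py 526.4 -65 150 -84
```

```text
t: 33.3
eef_pos: [0.5081, 0.1537, 0.1201]
tool_rot: [0.524, 0.473, 0.525, -0.475]
contact_force: [-0.0, 1.1, 0.3]
gripper_width: 0.939
t: 33.8
eef_pos: [0.4475, 0.1479, 0.2216]
tool_rot: [0.523, 0.475, 0.526, -0.473]
contact_force: [0.9, 0.5, 0.1]
gripper_width: 0.937
t: 33.9
eef_pos: [0.4497, 0.1483, 0.2216]
tool_rot: [0.524, 0.475, 0.525, -0.473]
contact_force: [0.3, -0.1, 0.5]
gripper_width: 0.939
[ 1.14336324e-05 -4.17249831e-04  1.20932834e-01]
[508.2 153.9 187.3  59.9   6. ]
t 33.95 pos [450.2 148.1 221.5] jawyaw -84.2 q7 -1.25 q1 -1.53 w 79.8
turn units (tool xyz) [-0.03 -0.01 -0.01] shift now-axes [ 71.4  54.2 219.7] shift after turn [ 71.5  53.5 219.9]
```

View pics/w15.png

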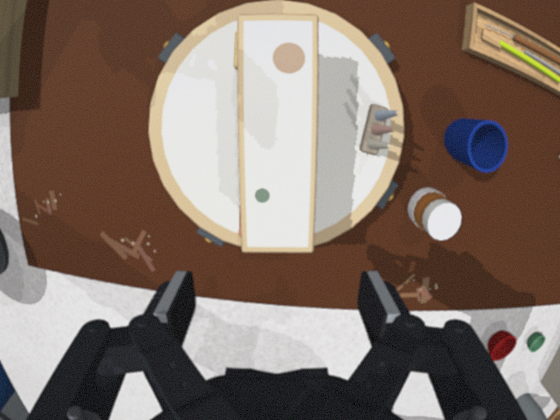

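The shelf lies at (508.2,153.9), 6°, level, with its top at 121 mm. Now the cup.

```bash
python3 -m jog '0 11 44 0 0 0 80;0 11 44 0 0 0 80;0 11 44 0 0 0 80;0 11 44 0 0 0 80;0 10 42 0 0 0 80'; python3 -m jog '20 0 0 0 0 0 80;0 0 0 0 0 0 80;0 0 0 0 0 0 80'; python3 - <<'E'
from h import *
c=bot.calibration("wrist");p,d=bot.read_camera("wrist")
np.save("pics/w16d.npy",d);np.save("pics/w16T.npy",c['T']);cv2.imwrite("pics/w16.png",p[:,:,::-1])
E
python3 objs.py w16; python3 tilt.py w16 104 128;python3 plan.py 526.4 -65 80 -84
```

```text
t: 34.45
eef_pos: [0.5265, -0.0664, 0.2208]
tool_rot: [0.525, 0.474, 0.524, -0.475]
contact_force: [1.6, 0.6, 1.1]
gripper_width: 0.936
t: 34.75
eef_pos: [0.5253, -0.0638, 0.2005]
tool_rot: [0.524, 0.473, 0.525, -0.475]
contact_force: [0.3, 0.1, -0.0]
gripper_width: 0.933
dish - attempt to get argmax of an empty sequence
cup rim z 74.4 c [527.  -64.5] r 27.9 mask [529.5 -63.2  58.7  55.4]
shelf z 22.5 [458.  -20.1   5.1   4.4   2.8] 20
pa - attempt to get argmax of an empty sequence
pb - attempt to get argmax of an empty sequence
tcp [525.58827719 -63.3017081  200.92048777] rim c 526.8 -64.4 r 28.1 rim z 74.58844566407778 slope x,y rad [ 0.002 -0.001] n 24 res 0.00019929595766461167
t 34.8 pos [525.6 -63.3 200.9] jawyaw -84.2 q7 -0.87 q1 -0.88 w 79.8
turn units (tool xyz) [-0.03  0.01  0.01] shift now-axes [120.9   0.7   1.7] shift after turn [120.9   0.6   1.8]
```

View pics/w16.png

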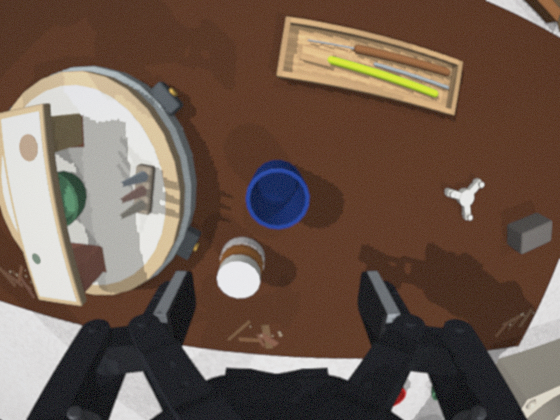

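```bash
python3 -m jog '40 1.2 1.3 0 0 0 80;45 0 0 0 0 0 80;40 0 0 0 0 0 80;15 0 0 0 0 0 80;0 0 0 0 0 0 80'; python3 -m jog '0 0 0 0 0 0 80'; python3 plan.py 526.9 -64.5 38 -84.2
```

```text
t: 35.3
eef_pos: [0.526, -0.064, 0.06]
tool_rot: [0.524, 0.473, 0.526, -0.474]
contact_force: [-0.6, 0.4, -0.2]
gripper_width: 0.936
t: 35.4
eef_pos: [0.5278, -0.0648, 0.0624]
tool_rot: [0.525, 0.474, 0.524, -0.474]
contact_force: [0.1, -0.0, 0.5]
gripper_width: 0.937
t 35.4 pos [527.8 -64.8  62.4] jawyaw -84.2 q7 -0.71 q1 -0.69 w 80.0
turn units (tool xyz) [ 0.01  0.01 -0.02] shift now-axes [24.4 -0.9 -0.4] shift after turn [24.4 -0.9 -0.4]
```

```bash
python3 -m jog '15 0 0 0 0 0 80;8 0 0 0 0 0 80;0 0 0 0 0 0 70;0 0 0 0 0 0 60;0 0 0 0 0 0 45' 45; python3 -m jog '0 0 0 0 0 0 45;0 0 0 0 0 0 45;0 0 0 0 0 0 45;0 0 0 0 0 0 45'; python3 plan.py 526.9 -64.5 38 -84.2
```

```text
t: 35.9
eef_pos: [0.5269, -0.0649, 0.0386]
tool_rot: [0.525, 0.474, 0.525, -0.474]
contact_force: [-1.9, 0.5, 2.5]
gripper_width: 0.635
t: 36.3
eef_pos: [0.5269, -0.0649, 0.0385]
tool_rot: [0.525, 0.474, 0.525, -0.474]
contact_force: [-1.2, 0.8, 5.2]
gripper_width: 0.635
t 36.3 pos [526.9 -64.9  38.5] jawyaw -84.2 q7 -0.67 q1 -0.65 w 54.2
turn units (tool xyz) [-0.   -0.   -0.01] shift now-axes [ 0.5  0.1 -0.4] shift after turn [ 0.5  0.1 -0.4]
```

```bash
python3 -m jog '-10 0 0 0 0 0 45;-20 0 0 0 0 0 45;-30 0 0 0 0 0 45;-40 0 0 0 0 0 45;-40 0 0 0 0 0 45';python3 -m jog '-20 0 0 0 0 0 45;0 0 0 0 0 0 45;0 0 0 0 0 0 45;0 0 0 0 0 0 45'; python3 - <<'E'
from h import *
c=bot.calibration("wrist");p,d=bot.read_camera("wrist")
np.save("pics/w17d.npy",d);np.save("pics/w17T.npy",c['T']);cv2.imwrite("pics/w17.png",p[:,:,::-1])
E
python3 tilt.py w17 104 128;python3 plan.py 508.2 153.9 200 -84.2
```

```text
t: 36.8
eef_pos: [0.5259, -0.0651, 0.1795]
tool_rot: [0.524, 0.474, 0.525, -0.475]
contact_force: [1.5, 0.4, -0.2]
gripper_width: 0.632
t: 37.2
eef_pos: [0.5257, -0.0644, 0.1967]
tool_rot: [0.524, 0.474, 0.525, -0.474]
contact_force: [-0.5, 0.7, -2.0]
gripper_width: 0.631
tcp [525.68354474 -64.55112551 196.70433842] rim c 525.8 -64.5 r 28.8 rim z 233.00076910687653 slope x,y rad [0.007 0.002] n 24 res 0.0002553694394235041
t 37.25 pos [525.7 -64.6 196.7] jawyaw -84.2 q7 -0.87 q1 -0.87 w 54.0
turn units (tool xyz) [-0.   -0.    0.02] shift now-axes [  -3.2    4.7 -219.1] shift after turn [  -3.3    4.7 -219.1]
```

View pics/w17.png

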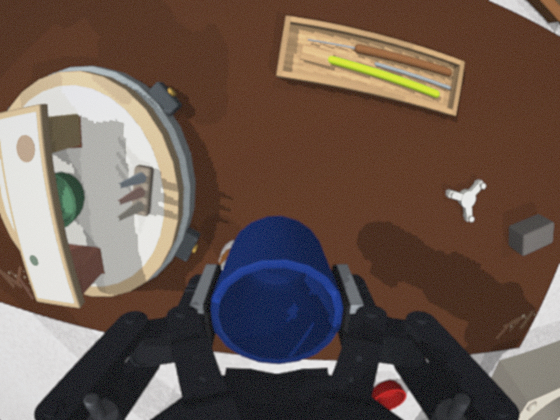

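Cup held upright and centred (rim around (277,310)). Carry over to the shelf.

```bash
python3 -m jog '0 0.5 -25 0 0 0 45;0 1 -40 0 0 0 45;0 1 -40 0 0 0 45;0 1 -40 0 0 0 45;0 1 -40 0 0 0 45';python3 -m jog '0 0 -22 0 0 0 45;0 0 -12 0 0 0 45;0 0 0 0 0 0 45;0 0 0 0 0 0 45'; python3 plan.py 508.2 153.9 155 -84.2
```

```text
t: 37.75
eef_pos: [0.5115, 0.121, 0.1969]
tool_rot: [0.524, 0.474, 0.525, -0.475]
contact_force: [1.2, 0.5, -1.1]
gripper_width: 0.633
t: 38.15
eef_pos: [0.5089, 0.1519, 0.1977]
tool_rot: [0.524, 0.474, 0.524, -0.475]
contact_force: [-0.2, 0.6, -2.1]
gripper_width: 0.634
t 38.15 pos [508.9 151.9 197.7] jawyaw -84.3 q7 -1.23 q1 -1.31 w 54.2
turn units (tool xyz) [-0.02  0.01  0.  ] shift now-axes [42.7 -0.5 -2.1] shift after turn [42.7 -0.5 -2.1]
```

```bash
python3 -m jog '15 -0.5 -2 0 0 0 45;15 0 0 0 0 0 45;8 0 0 0 0 0 45;0 0 0 0 0 0 45;0 0 0 0 0 0 45';python3 -m jog '3 0 0 0 0 0 45;2 0 0 0 0 0 45;0 0 0 0 0 0 45;0 0 0 0 0 0 45'; python3 plan.py 508.2 153.9 150.5 -84.2
```

```text
t: 38.65
eef_pos: [0.5083, 0.155, 0.1597]
tool_rot: [0.524, 0.474, 0.524, -0.474]
contact_force: [-0.4, -0.1, -1.0]
gripper_width: 0.63
t: 39.05
eef_pos: [0.5083, 0.1556, 0.155]
tool_rot: [0.525, 0.474, 0.525, -0.474]
contact_force: [-0.0, 0.3, -0.5]
gripper_width: 0.634
t 39.05 pos [508.3 155.6 155. ] jawyaw -84.2 q7 -1.19 q1 -1.26 w 54.1
turn units (tool xyz) [ 0. -0. -0.] shift now-axes [ 4.5 -0.3  1.6] shift after turn [ 4.5 -0.3  1.6]
```

```bash
python3 -m jog '2 0 1.5 0 0 0 45;1 0 0 0 0 0 45;0 0 0 0 0 0 45;0 0 0 0 0 0 45';python3 -m jog '1 0 0 0 0 0 45;0 0 0 0 0 0 45;0 0 0 0 0 0 45';python3 -m jog '1 0 0 0 0 0 45;0 0 0 0 0 0 45;0 0 0 0 0 0 45'; python3 plan.py 508.2 153.9 150.5 -84.2
```

```text
t: 39.45
eef_pos: [0.5084, 0.154, 0.1519]
tool_rot: [0.525, 0.474, 0.525, -0.474]
contact_force: [0.6, -0.1, -1.0]
gripper_width: 0.636
t: 39.75
eef_pos: [0.5084, 0.154, 0.1509]
tool_rot: [0.525, 0.474, 0.525, -0.474]
contact_force: [-0.9, -0.7, -1.1]
gripper_width: 0.634
t: 40.05
eef_pos: [0.5088, 0.1541, 0.1505]
tool_rot: [0.525, 0.474, 0.525, -0.474]
contact_force: [-2.6, 0.2, 5.7]
gripper_width: 0.633
t 40.05 pos [508.8 154.1 150.5] jawyaw -84.2 q7 -1.18 q1 -1.25 w 54.1
turn units (tool xyz) [-0.   -0.01 -0.  ] shift now-axes [ 0.  -0.6  0.1] shift after turn [ 0.  -0.6  0.1]
```

```bash
python3 -m jog '0 0 0 0 0 0 60;0 0 0 0 0 0 66;0 0 0 0 0 0 74;0 0 0 0 0 0 80;-15 0 0 0 0 0 80';python3 -m jog '-30 0 0 0 0 0 80;-40 0 0 0 0 0 80;-30 0 0 0 0 0 80;-10 -50 0 0 0 0 80;0 0 0 0 0 0 80'; python3 -m jog '0 0 0 0 0 0 80;0 0 0 0 0 0 80'; python3 - <<'E'
from h import *
c=bot.calibration("wrist");p,d=bot.read_camera("wrist")
np.save("pics/w18d.npy",d);np.save("pics/w18T.npy",c['T']);cv2.imwrite("pics/w18.png",p[:,:,::-1])
p,d=bot.read_camera("scene");cv2.imwrite("pics/s18.png",p[:,:,::-1])
p,d=bot.read_camera("top");cv2.imwrite("pics/t18.png",p[:,:,::-1])
E
python3 tilt.py w18 104 128
python3 - <<'E'
from meas import *
c=bot.calibration("wrist");c['T']=np.load("pics/w18T.npy");P=depthpts(c,np.load("pics/w18d.npy"),True);z=P[...,2]
m=(z>.115)&(z<.127)&(abs(P[...,0]-.51)<.12)&(abs(P[...,1]-.155)<.06);n,l,s,ct=cv2.connectedComponentsWithStats(m.astype(np.uint8));mm=l==1+np.argmax(s[1:,4])
p=P[mm];A=np.c_[p[:,:2]-p[:,:2].mean(0),np.ones(len(p))];print(np.linalg.lstsq(A,p[:,2],rcond=None)[0]);print(rect(c,mm,.1213,True))
E
```

```text
t: 40.55
eef_pos: [0.5072, 0.1538, 0.1641]
tool_rot: [0.524, 0.473, 0.525, -0.475]
contact_force: [-0.2, -0.1, -0.2]
gripper_width: 0.936
t: 41.05
eef_pos: [0.4619, 0.1514, 0.2757]
tool_rot: [0.524, 0.474, 0.527, -0.472]
contact_force: [-0.4, 0.7, 0.5]
gripper_width: 0.939
t: 41.25
eef_pos: [0.4657, 0.1499, 0.2749]
tool_rot: [0.525, 0.475, 0.524, -0.474]
contact_force: [0.3, -0.2, -0.5]
gripper_width: 0.94
tcp [465.89655992 149.00973362 274.5420517 ] rim c 505.9 154.0 r 26.7 rim z 164.8687453033328 slope x,y rad [-1.917 -0.283] n 23 res 0.01749362881912699
[0.00014357 0.0003499  0.12094296]
[559.1 159.2  84.7  60.1   5.8]
```

View pics/w18.png

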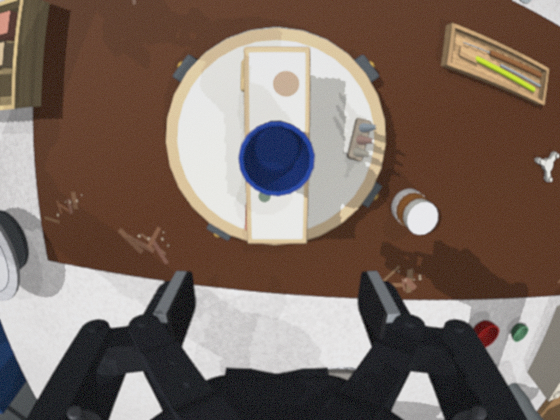

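View pics/s18.png

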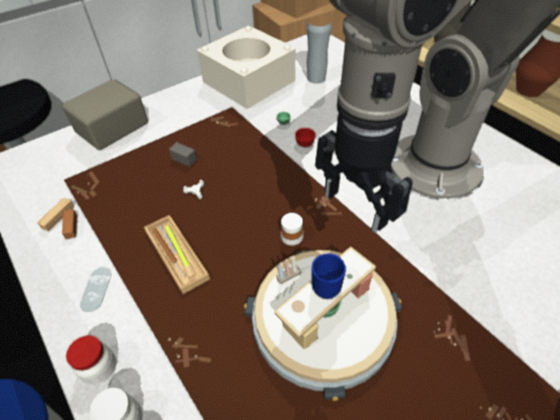

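Cup stands on the shelf's middle, cones untouched at (360,140). One numeric check of cup, shelf and cones.

```bash
python3 - <<'E'
from meas import *
c=bot.calibration("wrist");c['T']=np.load("pics/w18T.npy");P=depthpts(c,np.load("pics/w18d.npy"),True);z=P[...,2]
m=(z>.115)&(z<.20)&(abs(P[...,0]-.51)<.12)&(abs(P[...,1]-.155)<.05)
s=m&(z<.127);print("shelf",rect(c,cv2.morphologyEx(s.astype(np.uint8),cv2.MORPH_CLOSE,np.ones((91,91))),.121,True), "z",np.nanmedian(z[s]))
q=m&(z>.18);p=P[q];print("cup",cv2.minEnclosingCircle((p[:,:2]*1000).astype(np.float32)),np.median(p[:,2]))
A=np.c_[p[:,:2]-p[:,:2].mean(0),np.ones(len(p))];print(np.linalg.lstsq(A,p[:,2],rcond=None)[0])
for nm in ["w1","w18"]:
    T=np.load(f"pics/{nm}T.npy");c['T']=T;Q=depthpts(c,np.load(f"pics/{nm}d.npy"),True)
    k=(Q[...,2]>.063)&(Q[...,2]<.075)&(abs(Q[...,0]-.52)<.05)&(abs(Q[...,1]-.063)<.03);print(nm,"cones",np.median(Q[k],axis=0)*1000,k.sum())
E
```

```text
shelf [507.7 153.8 188.3  60.2   6. ] z 0.12112530619840922
cup ((509.19342041015625, 154.59889221191406), 28.12874984741211) 0.1854594397987475
[ 0.01413788 -0.00044519  0.1851671 ]
w1 cones [515.15652903  67.45161575  65.7133882 ] 450
w18 cones [520.48428308  66.71025283  65.63412561] 438
```

```bash
python3 - <<'E'
import cv2,numpy as np
a=cv2.imread("pics/top0.png")[145:190,205:245].astype(int);b=cv2.imread("pics/t18.png")[145:190,205:245].astype(int)
print("cones region mean diff",abs(a-b).mean())
from station import bot
print(bot.hand_in(), bot.get_obs()['t'])
E
```

```text
cones region mean diff 20.274814814814814
the job is handed in; nothing more can be done
the job is handed in; nothing more can be done
```

The hearth is packed and I handed the job in at about 41 s of the 134 s allowed. The dish is on the round mark, the buff and pink props are on the rectangular marks, the shelf bridges them, and the blue cup stands on the middle of the shelf.

These are the last wrist-camera measurements, all inside the limits. The dish and props were last measured before the shelf went on.

| Thing | Horizontal offset | Other readings |
|---|---|---|
| Dish | about 1 mm from the round mark | level |
| Buff prop | about 1 mm from its mark | within about 1.5° of the mark |
| Pink prop | about 2 mm from its mark | within about 1° of the mark |
| Shelf | about 1 mm from the round mark | 6° against the marks' row at about 6°; level; underside 55 mm above the hearth |
| Cup | under 2 mm from the shelf's centre | leans about 0.014 rad or less |

**Checks that were not clean:**
- **Cone pack:** it looks upright and in place in the last pictures, and the force readings showed no unexpected contact. The numbers do not confirm it, though. Its measured centre differed by about 5 mm between two viewpoints that see different faces of it. A before/after difference of the top picture around it came out at 20 grey levels, which I put down to the new shadows of shelf and cup without checking.
- **Cup tilt:** the first automatic tilt check cut off part of the rim and gave a false reading. The value in the table is from the corrected check.

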